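# Pack away the hook display of terracotta ornaments

### The job

Pack away the counter display: lift every hanging ornament up and off its hook and, without dropping it, stand the bells upright (mouth down) on the floor of the slatted wooden crate and the hanging pots upright on the floor of the plain grey tote. Put the loose terracotta balls, which roll, into the round bowl. Leave the stack of flowerpots, the tape dispenser and the brush where they are.

Things in the scene. Friction and masses are not known exactly. Their poses are not given: they have to be found in the camera images.
- bell0_c (a point): Terracotta garden bell, about 0.17 kg, like an upside-down flowerpot: mouth (downward) 66 mm across, tapering to a 32 mm crown 54 mm up, with a steel hanging loop on the crown; 104 mm high in all. Point on its axis, 52 mm above the lower rim; z up along the axis. Hangs by its loop on one of the stand's hooks at the start. Not present in every start.
- bell0_loop (a point): Flat steel loop on that bell, rigid, 32 mm wide along y over its two straight side bars (each 4 mm thick, 10 mm deep along x, 38 mm high), closed above by a peaked roof; the window (24 mm wide, 45 mm high to the inner peak) is open along x, where the hook wire runs through. Point: middle of the window, 26 mm above the foot of the bars, 24 mm below the loop's top.
- bell1_c (a point): Terracotta garden bell, about 0.17 kg, like an upside-down flowerpot: mouth (downward) 66 mm across, tapering to a 32 mm crown 54 mm up, with a steel hanging loop on the crown; 104 mm high in all. Point on its axis, 52 mm above the lower rim; z up along the axis. Hangs by its loop on one of the stand's hooks at the start. Not present in every start.
- bell1_loop (a point): Flat steel loop on that bell, rigid, 32 mm wide along y over its two straight side bars (each 4 mm thick, 10 mm deep along x, 38 mm high), closed above by a peaked roof; the window (24 mm wide, 45 mm high to the inner peak) is open along x, where the hook wire runs through. Point: middle of the window, 26 mm above the foot of the bars, 24 mm below the loop's top.
- bell2_c (a point): Terracotta garden bell, about 0.17 kg, like an upside-down flowerpot: mouth (downward) 66 mm across, tapering to a 32 mm crown 54 mm up, with a steel hanging loop on the crown; 104 mm high in all. Point on its axis, 52 mm above the lower rim; z up along the axis. Hangs by its loop on one of the stand's hooks at the start. Not present in every start.
- bell2_loop (a point): Flat steel loop on that bell, rigid, 32 mm wide along y over its two straight side bars (each 4 mm thick, 10 mm deep along x, 38 mm high), closed above by a peaked roof; the window (24 mm wide, 45 mm high to the inner peak) is open along x, where the hook wire runs through. Point: middle of the window, 26 mm above the foot of the bars, 24 mm below the loop's top.
- pot0_c (a point): Terracotta hanging pot, about 0.15 kg, open at the top: base 44 mm, rim 66 mm across, 52 mm high; two wires lean in from the rim (along y) to a steel hanging loop that starts 80 mm above the base; 130 mm high in all. Point on its axis, 65 mm above the base; z up along the axis. Hangs by its loop on one of the stand's hooks at the start. Not present in every start.
- pot0_loop (a point): Flat steel loop over that pot, rigid, 32 mm wide along y over its two straight side bars (each 4 mm thick, 10 mm deep along x, 38 mm high), closed above by a peaked roof; the window (24 mm wide, 45 mm high to the inner peak) is open along x, where the hook wire runs through. Point: middle of the window, 26 mm above the foot of the bars, 24 mm below the loop's top.
- pot1_c (a point): Terracotta hanging pot, about 0.15 kg, open at the top: base 44 mm, rim 66 mm across, 52 mm high; two wires lean in from the rim (along y) to a steel hanging loop that starts 80 mm above the base; 130 mm high in all. Point on its axis, 65 mm above the base; z up along the axis. Hangs by its loop on one of the stand's hooks at the start. Not present in every start.
- pot1_loop (a point): Flat steel loop over that pot, rigid, 32 mm wide along y over its two straight side bars (each 4 mm thick, 10 mm deep along x, 38 mm high), closed above by a peaked roof; the window (24 mm wide, 45 mm high to the inner peak) is open along x, where the hook wire runs through. Point: middle of the window, 26 mm above the foot of the bars, 24 mm below the loop's top.
- ball0_center (a point): Plain terracotta garden ball, 50 mm in diameter, 0.11 kg, lying loose on the bench, where it rolls if touched. The point is its centre; its axes turn with it.
- ball1_center (a point): Plain terracotta garden ball, 50 mm in diameter, 0.11 kg, lying loose on the bench, where it rolls if touched. The point is its centre; its axes turn with it.
- stand: Fixed dark steel counter display stand, open frame. Origin at bench level under the middle of the line on which things hang; x points from the hook tips back to the frame, y along the row. Five hooks at y = -156, -78, 0, 78, 156 mm, some empty. Uprights 240 mm high at x = 75, y = -210 and 210 mm; feet 6 mm high, 30 mm wide, from x = -20 to 150 mm.
- stand_hook2 (a point): Middle hook of the stand, point on its wire's axis, 215 mm above the bench; all hooks alike. Steel wire 6 mm thick, level from the frame (x = 69 mm) to x = -28 mm, then bent up to a tip at x = -38 mm, its top 14 mm above the axis. To draw a loop forward (-x) past the tip raise it 11 mm or more, but under 37 mm for a bell, whose crown then meets the wire.
- crate: Slatted wooden crate for the bells, open on top, 262 mm long (its x), 112 mm wide (its y), 50 mm high, floor and walls 6 mm thick, inside 250 by 100 mm. Fixed to the bench. Origin at the centre of its underside. A 12 mm square corner post stands in each inner corner.
- tote: Plain grey plastic tote for the hanging pots, open on top, 262 mm long (its x), 112 mm wide (its y), 50 mm high, floor and walls 6 mm thick, inside 250 by 100 mm. Fixed to the bench. Origin at the centre of its underside.
- bowl: Shallow round terracotta bowl for the balls, fixed to the bench: 166 mm across and 42 mm high at the rim, flat inner floor 126 mm across and 7 mm above the bench. Origin at the centre of its underside.
- potstack: Bystander: stack of three nested terracotta flowerpots, 110 mm across, 147 mm high. Origin at the centre of its underside.
- tape: Bystander: black desk tape dispenser, 150 x 55 x 91 mm. Origin at the centre of its underside.
- brush: Bystander: hand brush lying on the bench near its left edge. Origin at bench level.
There are look-alikes about, which are no part of the job. What is shaped like the part that bears bell1_c but turquoise is not meant.

How it is judged (in metres and radians):
At the end, for the whole second after the job is handed in: Every bell stands upright (within 0.2 rad) and at rest on the crate floor, every hanging pot likewise on the tote floor (height within 8 mm), and every ball lies at rest on the floor of the bowl (centre within 56 mm of its axis) (x of bell0_c in the frame of crate between -0.118 and 0.118 m and y of bell0_c in the frame of crate between -0.048 and 0.048 m and z of bell0_c in the frame of crate between 0.05 and 0.066 m and angle between each of bell0_c, bell1_c, bell2_c, pot0_c, pot1_c's own z axis and vertical below 0.2 rad and linear speed of each of bell0, bell1, bell2, pot0, pot1 below 0.04 m/s and x of bell1_c in the frame of crate between -0.118 and 0.118 m and y of bell1_c in the frame of crate between -0.048 and 0.048 m and z of bell1_c in the frame of crate between 0.05 and 0.066 m and x of bell2_c in the frame of crate between -0.118 and 0.118 m and y of bell2_c in the frame of crate between -0.048 and 0.048 m and z of bell2_c in the frame of crate between 0.05 and 0.066 m and x of pot0_c in the frame of tote between -0.118 and 0.118 m and y of pot0_c in the frame of tote between -0.048 and 0.048 m and z of pot0_c in the frame of tote between 0.063 and 0.079 m and x of pot1_c in the frame of tote between -0.118 and 0.118 m and y of pot1_c in the frame of tote between -0.048 and 0.048 m and z of pot1_c in the frame of tote between 0.063 and 0.079 m and horizontal distance between each of ball0_center, ball1_center and bowl below 0.056 m and z of ball0_center in the frame of bowl between 0.02 and 0.045 m and linear speed of each of ball0, ball1 below 0.06 m/s and z of ball1_center in the frame of bowl between 0.02 and 0.045 m); the robot touches nothing.
It fails at once if the flowerpot stack, the tape dispenser or the brush is knocked or pushed more than 3 cm (distance of any of potstack, tape, brush from where it was at the start of the episode above 0.03 m).
It fails at once if a bell or hanging pot is dropped (falls freely by more than about 4 cm) ((linear speed of bell0 above 0.9 m/s and contact force between bell0 and anything else below 0.01 N) or (linear speed of pot0 above 0.9 m/s and contact force between pot0 and anything else below 0.01 N) or (linear speed of bell1 above 0.9 m/s and contact force between bell1 and anything else below 0.01 N) or (linear speed of pot1 above 0.9 m/s and contact force between pot1 and anything else below 0.01 N) or (linear speed of bell2 above 0.9 m/s and contact force between bell2 and anything else below 0.01 N)).
Of bell0, pot0, bell1, pot1, bell2 only 3 to 5 are there at a start; the rules pass over those that are not, and their reading is None.
At some moment in a run one of ball0, ball1 may be knocked a few centimetres aside while the robot is not near it.
It also fails if it takes over 210 s, if anything falls off the work surface, if the arm or the gripper's body presses on something with over 40 N, if the wrist force passes 120 N, or if a joint passes its speed limit or range.

### The arm

A 7-joint arm with a two-finger parallel gripper is mounted at the origin on the work surface. World frame = base frame: x ahead of the robot, y to its left, z up, the work surface at z = 0. Lengths are in mm, angles in rad, forces in N, time in s.
With the tool pointing down it reaches from about 400 to 925 mm from the base axis. Payload 4.1 kg.
Tool frame: the origin (TCP) lies at the very end of the fingers, on their centre line; the grasp point (between the pads) lies 19 mm behind it (env.pinch_z is the z of the grasp point in the tool frame, in mm); z points along the fingers, y is the line along which they close (so a half turn about z gives the same grasp; the last joint's range is limited). The gripper opens to 85 mm and grips with 20 to 120 N. Pads are 22 mm wide; open, the fingers measure 114 mm over their backs; the gripper's body (76 mm by 85 mm) begins 54 mm behind the grasp point. The pads swing forward as they close: fully open they stand 13 mm farther back than shut.
Start: joints at [1.106, 0.398, 0.045, 1.537, -0.019, 1.207, -0.051], TCP at [232.541, -607.016, 231.347] pointing down, gripper open.
Joint ranges: [-2.82, 2.82], [-0.49, 2.23], [-1.37, 1.46], [0, 2.46], [-1.36, 4.5], [0.23, 2], [-2.94, 2.94]. Speed limits (rad/s): [2.57, 2.57, 3.14, 3.14, 3.14, 3.14, 3.14].

### API

Orientations are given as a 3x3 rotation matrix whose columns are the frame's x, y, z axes.
In Python, from workcell import get_state, viewer, ticket, env gives the robot as it stands.
- The arm moves only by the tool send_rows, never from a script. Its argument "rows" is a list of rows, each an object with "translation": the shift along the tool's x, y, z in units of 1 m (1.0 is 1 m), a list of three; "delta_rot": the turn, a rotation vector about the tool's x, y, z in units of 0.5 rad (1.0 is 0.5 rad), a list of three. A call has 1 to 12 rows; each row shifts and turns the commanded pose from where the row before left it, along the tool's axes as they then stand; what a row does not reach is not made up. A row lasts 1/12 s, in which the tool goes at most 41.7 mm and 7.16 degrees, less where a joint would pass 70% of its speed; a pose out of reach is approached as far as the arm can. A call with a number of a shift or a turn outside -1 to 1 is refused whole. A call with a gripper value outside its range is refused whole. "fingers" is the finger opening in mm, from 0 to 85.4, set as the call begins (left out, the last holds). The fingers move at their own pace and stop on an object; "force" is the grip in N (left out, the last holds). Time passes only in rows, so rows that do not move let the fingers close. It gives the time, the measured TCP pose, the force, the opening and the grip force at its end, in the units of the state.
- get_state(): the state, without advancing time (a new reading comes with each control period).
- viewer.get_image(name): name is "side" or "top" or "wrist"; returns a dict with "img" (384x512x3 uint8, blue, green, red), "camera_matrix" (3x3 intrinsics, pixels), "world_from_camera" (4x4, takes a point from camera to world coordinates). Camera axes: x right, y up, looking along -z (the intrinsics and any distortion apply to the point x, -y, -z); pixel columns grow to the right and rows downward; lengths in mm; the calibration is good to about 2 mm. A picture is of the moment at which its call begins. There is no depth.
- ticket.sign_off(): hands the job in; it is judged then, once.
The state is a dict: "t": time; "joint_pos": joint angles; "joint_velocities": joint speeds; "joint_torque": joint torques, N m; "position": TCP position; "tcp_rot": TCP orientation; "wrist_force": force on the tool from outside, world axes, zero at the start; "wrist_torque": the same for the moment, N m; "finger_gap": finger opening in mm; "grip_force": force on a finger pad.
Only numpy, scipy, OpenCV 4.12 (cv2) and the standard library are available. Lean on these libraries where they do the work, as an engineer would, in place of code of your own. Each camera call takes 0.05 s, during which the arm holds its last target. There are 200 camera calls.

## Working session

There is one attempt and no reset: what is moved stays moved. The work goes in short steps, Python scripts to look and compute and a tool call to move; the robot and the scene stay as the last step left them, time stands still between calls to the robot, and variables do not carry over. Pictures are saved under pics/ and viewed, at most 14 in all, crops included, and the job is handed in when it is done.

Besides the shell and the picture viewer there is one more tool, called after "Call:" as a command line: name --argument value ..., lists and objects as JSON in quotes. send_rows: Moves the arm, as the interface text tells. Shifts and turns lie within -1 to 1; 1 stands for 1 m of shift or 0.5 rad of turn. Its arguments: {"type":"object","properties":{"rows":{"type":"array","items":{"type":"object","properties":{"translation":{"type":"array","items":{"type":"number","minimum":-1,"maximum":1}},"delta_rot":{"type":"array","items":{"type":"number","minimum":-1,"maximum":1}}}}},"fingers":{"type":"number"},"force":{"type":"number"}},"required":["rows"]}

```bash
mkdir -p pics; ls; cat > h.py <<'E'
import numpy as np,cv2
from workcell import get_state,viewer,ticket,env
def grab(n,f):
    d=viewer.get_image(n); cv2.imwrite('pics/'+f,d['img']); np.savez('pics/'+f[:-4]+'.npz',**{k:d[k] for k in('img','camera_matrix','world_from_camera')}); return d
def load(f): return np.load('pics/'+f+'.npz')
def ray(d,u,v):
    K=d['camera_matrix'];T=d['world_from_camera']
    p=np.linalg.inv(K)@[u,v,1]; r=T[:3,:3]@[p[0],-p[1],-p[2]]
    return T[:3,3],r/np.linalg.norm(r)
def onz(d,u,v,z):
    o,r=ray(d,u,v); return o+r*(z-o[2])/r[2]
def tri(d1,p1,d2,p2):
    (o1,r1),(o2,r2)=ray(d1,*p1),ray(d2,*p2)
    s=np.linalg.lstsq(np.c_[r1,-r2],o2-o1,rcond=None)[0]
    a,b=o1+s[0]*r1,o2+s[1]*r2
    return (a+b)/2,np.linalg.norm(a-b)
def proj(d,P):
    T=d['world_from_camera']; c=T[:3,:3].T@(np.array(P)-T[:3,3]); q=d['camera_matrix']@[c[0],-c[1],-c[2]]
    return q[:2]/q[2]
E
python3 - <<'E'
from h import *
for n in('side','top'):
    d=grab(n,n+'0.png'); print(n,d['camera_matrix'].round(1).tolist(),d['world_from_camera'].round(2).tolist())
s=get_state();print({k:np.round(v,3).tolist() for k,v in s.items()},env.pinch_z)
a=cv2.imread('pics/top0.png');cv2.imwrite('pics/top0b.png',cv2.resize(a,(800,600)))
a=cv2.imread('pics/side0.png');cv2.imwrite('pics/side0b.png',cv2.resize(a,(800,600)))
E
```

```text
pics
side [[412.8, 0.0, 259.5], [0.0, 412.8, 190.2], [0.0, 0.0, 1.0]] [[1.0, 0.0, -0.04, 536.23], [-0.03, 0.65, -0.76, -760.32], [0.02, 0.76, 0.65, 824.78], [0.0, 0.0, 0.0, 1.0]]
top [[432.5, 0.0, 251.1], [0.0, 432.5, 187.1], [0.0, 0.0, 1.0]] [[0.02, 0.99, -0.12, 408.63], [-1.0, 0.02, 0.01, 67.41], [0.01, 0.12, 0.99, 1563.54], [0.0, 0.0, 0.0, 1.0]]
{'t': 0.1, 'joint_pos': [1.106, 0.399, 0.045, 1.538, -0.019, 1.207, -0.051], 'joint_velocities': [0.002, 0.0, 0.002, -0.003, -0.0, -0.0, 0.002], 'joint_torque': [0.005, -47.626, 1.371, -25.495, 0.012, 0.005, -0.0], 'position': [232.331, -606.465, 230.379], 'tcp_rot': [[0.934, 0.358, -0.001], [0.358, -0.934, 0.002], [-0.0, -0.002, -1.0]], 'wrist_force': [0.361, -0.14, -0.045], 'wrist_torque': [0.001, -0.005, 0.015], 'grip_force': 0.0, 'finger_gap': 85.068} -18.700000000000003
```

View pics/top0b.png

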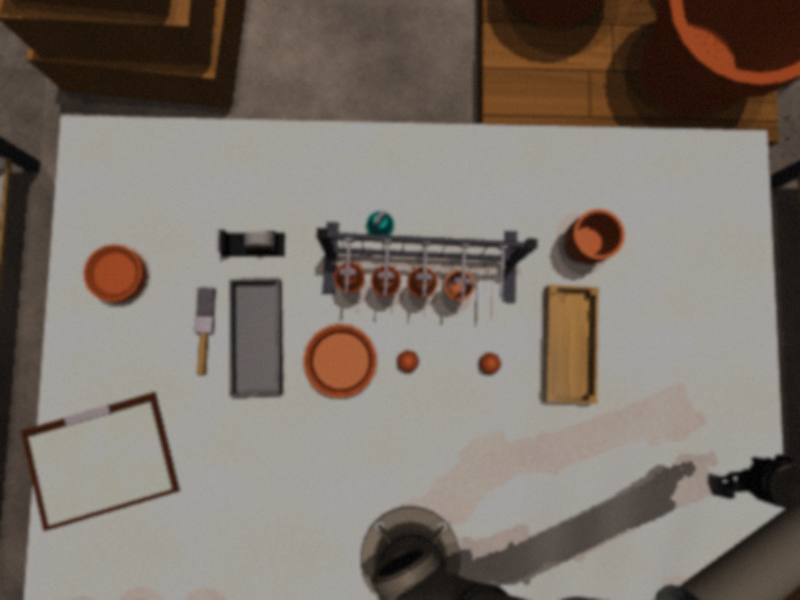

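View pics/side0b.png

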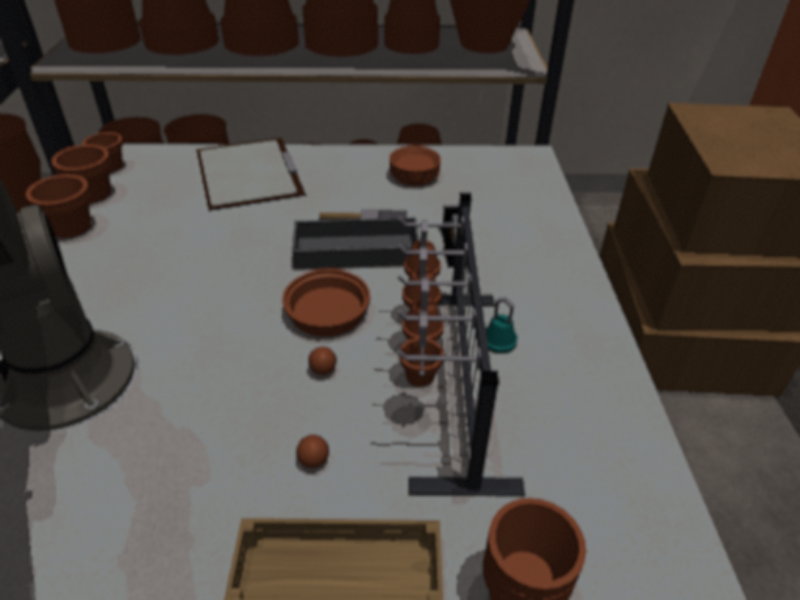

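The top view shows four ornaments on the stand at (349,278), (386,281), (422,283) and (459,286). It also shows the tote (257,338), bowl (341,361), balls (408,361) and (489,364), crate (571,345), pot stack (596,237), tape (252,243) and brush (205,330). The turquoise bell at (380,222) stands behind the stand and is a decoy. In the side view the nearest ornament (420,360) looks like a pot, so I'll enlarge that area.

```bash
python3 - <<'E'
from h import *
a=cv2.imread('pics/side0.png')[115:325,175:345];b=cv2.imread('pics/top0.png')[135:265,190:350]
a=cv2.resize(a,None,fx=2.8,fy=2.8,interpolation=cv2.INTER_CUBIC);b=cv2.resize(b,None,fx=2,fy=2,interpolation=cv2.INTER_CUBIC)
c=np.zeros((600,800,3),np.uint8);c[:a.shape[0],:a.shape[1]]=a;c[:b.shape[0],480:800]=b
cv2.imwrite('pics/crop0.png',cv2.convertScaleAbs(c,alpha=1.6))
for n in('side0','top0'):
    d=load(n);im=d['img'];hsv=cv2.cvtColor(im,cv2.COLOR_BGR2HSV)
    m=((hsv[...,0]<12)&(hsv[...,1]>120)&(hsv[...,2]>60)).astype(np.uint8)
    k,l,st,ce=cv2.connectedComponentsWithStats(m)
    for i in range(1,k):
        if st[i,4]>60: print(n,ce[i].round(1),st[i],onz(d,*ce[i],25).round(0))
d=load('top0')
s=.64
for nm,z,pts in (('crate',50,[(545,286),(598,288),(596,404),(543,402)]),('tote',50,[(230,280),(282,280),(282,396),(231,396)]),('standfeet',6,[(322,292),(334,292),(504,302),(516,302)]),('bowl',42,[(341,361)])):
    print(nm,[onz(d,u*s,v*s,z).round(0)[:2].tolist() for u,v in pts])
E
```

```text
side0 [55.8 97.1] [ 33  84  45  25 339] [-210.  750.   25.]
side0 [265.1 101.4] [250  92  31  18 416] [621. 720.  25.]
side0 [ 36. 121.] [ 16 111  41  21 299] [-219.  568.   25.]
side0 [276.2 170.5] [273 163   8  16  96] [638. 271.  25.]
side0 [208.  191.4] [ 181  171   55   38 1407] [429. 171.  25.]
side0 [277.  191.7] [274 183   8  18 105] [634. 168.  25.]
side0 [261.9 215. ] [257 205  12  19  87] [585.  69.  25.]
side0 [277.7 213.5] [273 206  10  21 122] [630.  74.  25.]
side0 [205.8 229.1] [198 223  17  13 169] [433.  16.  25.]
side0 [199.7 287.3] [191 279  19  17 254] [ 431. -172.   25.]
side0 [341.  354.3] [ 312  320   63   58 1238] [ 732. -342.   25.]
top0 [462.7  33.6] [ 428    0   84   55 1397] [1185. -737.   25.]
top0 [380.  151.6] [366 134  33  33 543] [ 727. -416.   25.]
top0 [ 72.8 174.7] [  54  157   39   37 1106] [621. 687.  25.]
top0 [227.7 177.8] [223 168  10  20 119] [621. 134.  25.]
top0 [251.5 180.6] [246 171  10  19  90] [612.  48.  25.]
top0 [264.4 180.2] [261 172   9  19  73] [614.   2.  25.]
top0 [289.5 183.5] [284 173  12  20 132] [604. -88.  25.]
top0 [217.3 230.8] [ 195  208   46   47 1685] [431. 166.  25.]
top0 [260.4 231. ] [255 225  12  13 124] [433.  14.  25.]
top0 [312.9 232.4] [307 227  13  12 125] [ 431. -173.   25.]
top0 [ 25.2 321.4] [ 20 304  13  35  68] [110. 817.  25.]
crate [[607.0, -296.0], [604.0, -416.0], [344.0, -407.0], [347.0, -289.0]]
tote [[607.0, 416.0], [609.0, 299.0], [351.0, 290.0], [349.0, 402.0]]
standfeet [[589.0, 212.0], [589.0, 184.0], [573.0, -211.0], [574.0, -238.0]]
bowl [[430.0, 162.0]]
```

View pics/crop0.png

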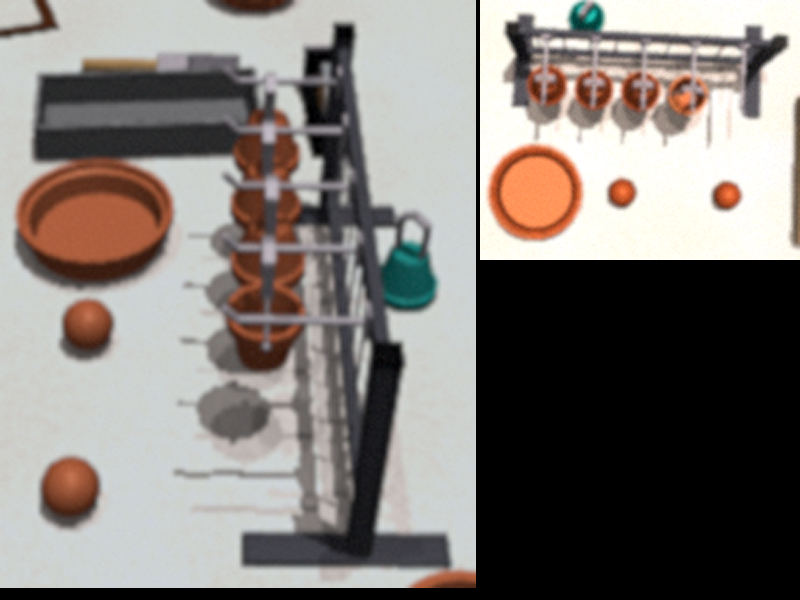

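The enlarged crop shows the three left hooks' ornaments and an open pot at (265,320) hanging on the y=-78 hook, with the nearest hook (y=-156) empty. I'll square up the tool to the stand and look from the wrist.

Call:
send_rows --rows '[{"translation": [0,0,-0.03],"delta_rot": [0,0,0.16]},{"translation": [0,0,-0.03],"delta_rot": [0,0,0.16]},{"translation": [0,0,-0.03],"delta_rot": [0,0,0.16]},{"translation": [0,0,-0.03],"delta_rot": [0,0,0.16]},{"translation": [0,0,-0.03],"delta_rot": [0,0,0.16]}]' --fingers 50

```text
t: 0.52
position: [232.3, -606.6, 382.2]
tcp_rot: [[0.999, -0.038, -0.0], [-0.038, -0.999, 0.001], [-0.0, -0.001, -1.0]]
wrist_force: [0.0, -0.2, -0.6]
finger_gap: 49.7
grip_force: 0.0
```

Call:
send_rows --rows '[{"translation": [0.009,-0.035,0]},{"translation": [0.009,-0.035,0]},{"translation": [0.009,-0.035,0]},{"translation": [0.009,-0.035,0]},{"translation": [0.009,-0.035,0]},{"translation": [0.009,-0.035,0]},{"translation": [0.009,-0.035,0]},{"translation": [0.009,-0.035,0]},{"translation": [0.009,-0.035,0]},{"translation": [0.009,-0.035,0]},{"translation": [0.009,-0.035,0]},{"translation": [0.009,-0.035,0]}]'

```text
$.rows[0]: bad value
```

Call:
send_rows --rows '[{"translation": [0.009,-0.035,0]},{"translation": [0.009,-0.035,0]},{"translation": [0.009,-0.035,0]},{"translation": [0.009,-0.035,0]},{"translation": [0.009,-0.035,0]},{"translation": [0,0,0]}]'

```text
$.rows[0]: bad value
```

```bash
python3 - <<'E'
from h import *
d=grab('wrist','w1.png');print(d['camera_matrix'].round(1).tolist(),d['world_from_camera'].round(2).tolist())
cv2.imwrite('pics/w1b.png',cv2.resize(cv2.convertScaleAbs(d['img'],alpha=1.5),(800,600)))
s=get_state();print(s['t'],s['position'],s['tcp_rot'],s['joint_pos'])
E
```

```text
[[308.6, 0.0, 251.4], [0.0, 308.6, 191.9], [0.0, 0.0, 1.0]] [[-0.04, 0.96, 0.29, 305.34], [-1.0, -0.04, -0.01, -609.64], [-0.0, -0.29, 0.96, 525.07], [0.0, 0.0, 0.0, 1.0]]
0.5667 [ 233.32316898 -608.93751906  389.51115883] [[ 0.99916211 -0.0406883   0.00442139]
 [-0.04064318 -0.99912513 -0.00985433]
 [ 0.00481848  0.00966638 -0.99994167]] [ 1.05092279  0.33411196  0.12499224  1.29015163 -0.04118606  1.5089923
 -0.44030302]
```

View pics/w1b.png

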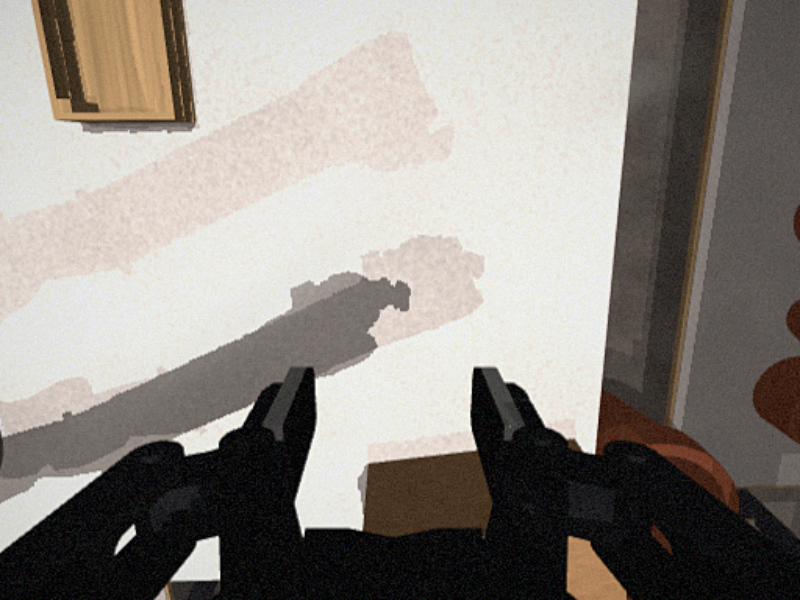

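The wrist view shows the crate corner at the top left and the fingers at (300,400) and (490,400); the camera looks ahead of and above the fingers. Each row needs delta_rot as well, so I'll repeat the move with it.

Call:
send_rows --rows '[{"translation": [0.014,-0.036,0],"delta_rot": [0,0,0]},{"translation": [0.014,-0.036,0],"delta_rot": [0,0,0]},{"translation": [0.014,-0.036,0],"delta_rot": [0,0,0]},{"translation": [0.014,-0.036,0],"delta_rot": [0,0,0]},{"translation": [0.014,-0.036,0],"delta_rot": [0,0,0]},{"translation": [0.014,-0.036,0],"delta_rot": [0,0,0]},{"translation": [0.014,-0.036,0],"delta_rot": [0,0,0]},{"translation": [0.014,-0.036,0],"delta_rot": [0,0,0]},{"translation": [0.014,-0.036,0],"delta_rot": [0,0,0]},{"translation": [0.014,-0.036,0],"delta_rot": [0,0,0]},{"translation": [0.014,-0.036,0],"delta_rot": [0,0,0]},{"translation": [0.014,-0.036,0],"delta_rot": [0,0,0]}]'

```text
t: 1.57
position: [415.2, -179.0, 380.9]
tcp_rot: [[0.999, -0.034, -0.0], [-0.034, -0.999, -0.0], [-0.0, 0.0, -1.0]]
wrist_force: [1.0, -0.8, 0.2]
finger_gap: 49.8
grip_force: 0.0
```

Call:
send_rows --rows '[{"translation": [0.014,-0.036,0],"delta_rot": [0,0,0]},{"translation": [0.014,-0.036,0],"delta_rot": [0,0,0]},{"translation": [0.014,-0.036,0],"delta_rot": [0,0,0]},{"translation": [0.014,-0.036,0],"delta_rot": [0,0,0]},{"translation": [0.014,-0.036,0],"delta_rot": [0,0,0]},{"translation": [0,0,0],"delta_rot": [0,0,0]},{"translation": [0,0,0],"delta_rot": [0,0,0]},{"translation": [0,0,0],"delta_rot": [0,0,0]}]'

```text
t: 2.23
position: [491.0, -4.1, 380.7]
tcp_rot: [[0.999, -0.034, -0.001], [-0.034, -0.999, -0.001], [-0.001, 0.001, -1.0]]
wrist_force: [-0.2, -0.6, -1.0]
finger_gap: 50.2
grip_force: 0.0
```

```bash
python3 - <<'E'
from h import *
d=grab('wrist','w2.png');print(d['world_from_camera'].round(3).tolist())
cv2.imwrite('pics/w2b.png',cv2.resize(cv2.convertScaleAbs(d['img'],alpha=1.5),(800,600)))
s=get_state();print(s['t'],s['position'],s['tcp_rot'],s['joint_pos'])
E
```

```text
[[-0.034, 0.957, 0.287, 564.058], [-0.999, -0.033, -0.01, -6.667], [0.0, -0.287, 0.958, 523.466], [0.0, 0.0, 0.0, 1.0]]
2.2833 [490.8787628   -4.91609231 380.80009075] [[ 9.99353880e-01 -3.59275226e-02 -1.01800942e-03]
 [-3.59283802e-02 -9.99354017e-01 -8.37066419e-04]
 [-9.87278076e-04  8.73101003e-04 -9.99999131e-01]] [ 0.36230197  0.04405693 -0.45623628  1.65651007  0.02029978  1.44664425
 -1.70281821]
```

View pics/w2b.png

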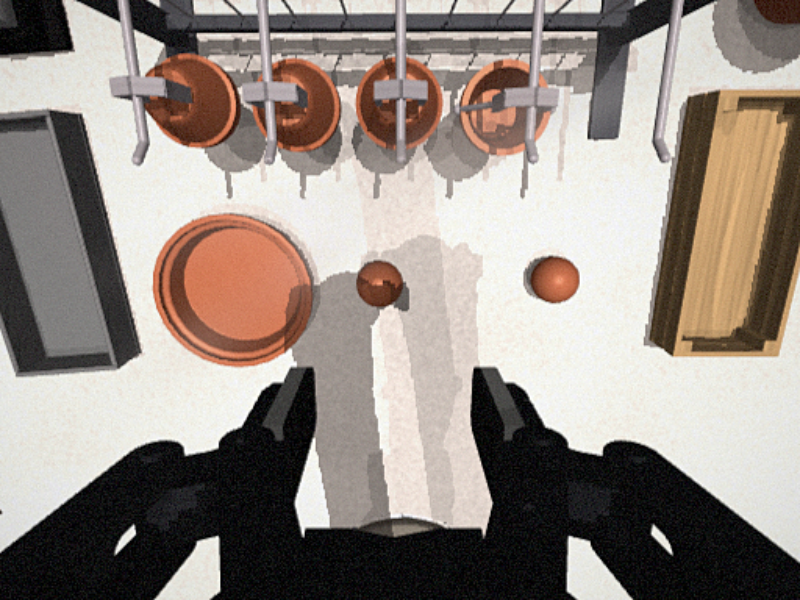

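The wrist view shows all four loops at (138,88), (270,93), (401,93) and (532,97), with the rightmost one being an open pot. Balls are at (380,284) and (555,279), the bowl at (233,289), the tote on the left and the crate on the right. I'll measure these and enlarge the ornaments to tell bells from pots.

```bash
python3 - <<'E'
from h import *
d=load('w2');s=.64
for nm,z,P in (('loops',221,[(138,88),(270,93),(401,93),(532,97)]),('tips',225,[(137,157),(269,158),(402,157),(532,157),(664,157)]),('ball',25,[(380,284),(555,279)]),('bowlfloor',7,[(237,283)]),('crate_top',50,[(694,91),(674,355),(779,355),(647,345)]),('tote top',50,[(50,111),(15,373),(110,368),(84,112)])):
    print(nm,[onz(d,u*s,v*s,z).round(0)[:2].tolist() for u,v in P])
c=cv2.convertScaleAbs(d['img'][25:110,75:360],alpha=1.7)
cv2.imwrite('pics/c2.png',cv2.resize(c,None,fx=2.8,fy=2.8,interpolation=cv2.INTER_CUBIC))
E
```

```text
loops [[607.0, 139.0], [601.0, 63.0], [599.0, -13.0], [594.0, -89.0]]
tips [[568.0, 145.0], [565.0, 67.0], [563.0, -12.0], [560.0, -89.0], [558.0, -168.0]]
ball [[433.0, 11.0], [432.0, -175.0]]
bowlfloor [[435.0, 170.0]]
crate_top [[611.0, -282.0], [351.0, -298.0], [347.0, -410.0], [363.0, -268.0]]
tote top [[614.0, 306.0], [354.0, 406.0], [357.0, 303.0], [612.0, 275.0]]
```

View pics/c2.png

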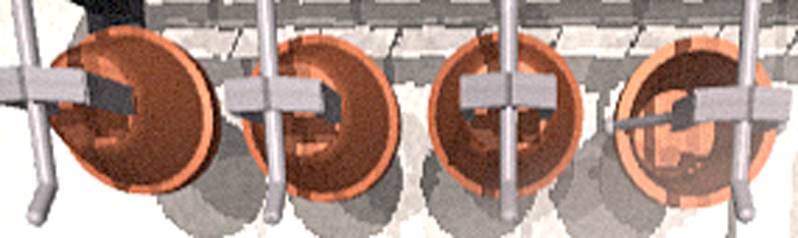

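The crop shows three smooth cones with a loop standing on the crown, at (120,110), (320,120) and (505,120): these are the bells. The one at (690,120) is an open pot with wires to its loop. All four are terracotta, so none is the turquoise decoy. I'll start with the bell on the middle hook, around (600,-12).

Call:
send_rows --rows '[{"translation": [0.036,0.001,0],"delta_rot": [0,0,0]},{"translation": [0.036,0.001,0],"delta_rot": [0,0,0]},{"translation": [0.037,0.001,0],"delta_rot": [0,0,0]},{"translation": [0,0,0.03],"delta_rot": [0,0,0]},{"translation": [0,0,0.03],"delta_rot": [0,0,0]},{"translation": [0,0,0.03],"delta_rot": [0,0,0]},{"translation": [0,0,0.02],"delta_rot": [0,0,0]},{"translation": [0,0,0],"delta_rot": [0,0,0]},{"translation": [0,0,0],"delta_rot": [0,0,0]}]' --fingers 60 --force 40

```text
t: 3.03
position: [599.4, -12.1, 270.6]
tcp_rot: [[0.999, -0.037, -0.002], [-0.037, -0.999, -0.001], [-0.002, 0.001, -1.0]]
wrist_force: [0.2, 0.4, -0.4]
finger_gap: 59.8
grip_force: 0.0
```

```bash
python3 - <<'E'
from h import *
d=grab('wrist','w3.png')
s=get_state();print(s['t'],s['position'],s['tcp_rot'].round(3).tolist(),s['finger_gap'])
im=cv2.resize(cv2.convertScaleAbs(d['img'],alpha=1.5),(800,600))
p=proj(d,[600,-12,221])/.64; cv2.circle(im,(int(p[0]),int(p[1])),4,(0,255,0),-1)
cv2.imwrite('pics/w3b.png',im)
E
```

```text
3.0833 [600.48948123 -11.55665734 272.35035886] [[0.999, -0.036, 0.001], [-0.036, -0.999, -0.001], [0.001, 0.001, -1.0]] 59.95206877473538
```

View pics/w3b.png

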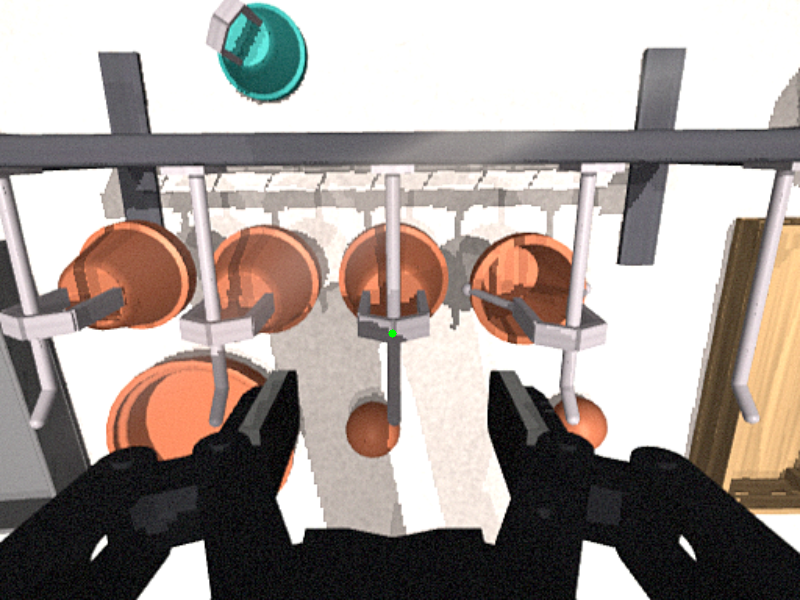

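The green projected point at (392,333) lands on the bell's loop roof at (393,327), so the estimate holds. I'll go down and grip.

Call:
send_rows --rows '[{"translation": [0,0,0.025],"delta_rot": [0,0,0]},{"translation": [0,0,0.025],"delta_rot": [0,0,0]},{"translation": [0,0,0.025],"delta_rot": [0,0,0]},{"translation": [0.001,0,0.023],"delta_rot": [0,0,0]},{"translation": [0,0,0],"delta_rot": [0,0,0]}]'

```text
t: 3.5
position: [599.4, -11.2, 170.9]
tcp_rot: [[0.999, -0.035, -0.005], [-0.035, -0.999, -0.001], [-0.005, 0.001, -1.0]]
wrist_force: [-0.9, -0.8, -1.3]
finger_gap: 60.1
grip_force: 0.0
```

Call:
send_rows --rows '[{"translation": [0,0,0],"delta_rot": [0,0,0]},{"translation": [0,0,0],"delta_rot": [0,0,0]},{"translation": [0,0,0],"delta_rot": [0,0,0]},{"translation": [0,0,0],"delta_rot": [0,0,0]},{"translation": [0,0,0],"delta_rot": [0,0,0]},{"translation": [0,0,0],"delta_rot": [0,0,0]}]' --fingers 20 --force 40

```text
t: 4.0
position: [603.2, -11.7, 176.3]
tcp_rot: [[0.999, -0.035, 0.005], [-0.035, -0.999, -0.002], [0.005, 0.002, -1.0]]
wrist_force: [-0.4, -3.9, 6.5]
finger_gap: 31.3
grip_force: 42.2
```

Call:
send_rows --rows '[{"translation": [0,0,-0.008],"delta_rot": [0,0,0]},{"translation": [0,0,-0.008],"delta_rot": [0,0,0]},{"translation": [0,0,-0.007],"delta_rot": [0,0,0]},{"translation": [0,0,0],"delta_rot": [0,0,0]},{"translation": [-0.01,0,0],"delta_rot": [0,0,0]},{"translation": [-0.015,0,0],"delta_rot": [0,0,0]},{"translation": [-0.02,0,0],"delta_rot": [0,0,0]},{"translation": [-0.02,0,0],"delta_rot": [0,0,0]},{"translation": [-0.02,0,0],"delta_rot": [0,0,0]},{"translation": [-0.02,0,0],"delta_rot": [0,0,0]},{"translation": [-0.02,0,0],"delta_rot": [0,0,0]},{"translation": [0,0,0],"delta_rot": [0,0,0]}]'

```text
t: 5.0
position: [470.8, -6.0, 195.2]
tcp_rot: [[0.999, -0.034, -0.006], [-0.034, -0.999, -0.002], [-0.006, 0.002, -1.0]]
wrist_force: [-0.9, -0.6, -2.0]
finger_gap: 31.6
grip_force: 41.4
```

```bash
python3 - <<'E'
from h import *
d=grab('wrist','w4.png');e=grab('side','s4.png')
s=get_state();print(s['t'],s['position'],s['finger_gap'],s['wrist_force'])
im=np.hstack([cv2.convertScaleAbs(x['img'][60:360],alpha=1.5) for x in (d,e)])
cv2.imwrite('pics/w4b.png',cv2.resize(im,(800,234)))
E
```

```text
5.1 [475.0993963   -5.99667908 196.08179155] 31.30153598740889 [ 0.83599489 -0.38834143 -1.32880604]
```

View pics/w4b.png

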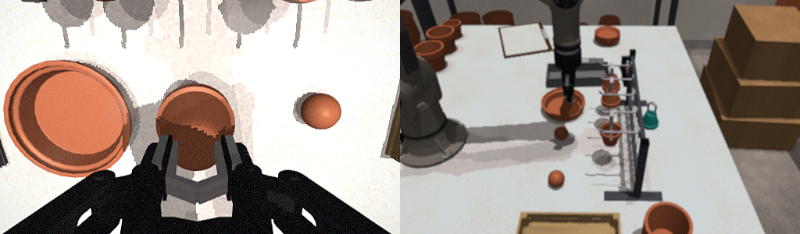

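The bell is off its hook, held at (195,130) in the wrist half. Next I carry it to the crate's far slot, around (558,-354).

Call:
send_rows --rows '[{"translation": [0.001,0.02,0],"delta_rot": [0,0,0]},{"translation": [0.001,0.035,0],"delta_rot": [0,0,0]},{"translation": [0.001,0.035,0],"delta_rot": [0,0,0]},{"translation": [0.001,0.035,0],"delta_rot": [0,0,0]},{"translation": [0.001,0.035,0],"delta_rot": [0,0,0]},{"translation": [0.001,0.035,0],"delta_rot": [0,0,0]},{"translation": [0.001,0.035,0],"delta_rot": [0,0,0]},{"translation": [0.001,0.035,0],"delta_rot": [0,0,0]},{"translation": [0.025,0.035,0],"delta_rot": [0,0,0]},{"translation": [0.03,0.025,0],"delta_rot": [0,0,0]},{"translation": [0.03,0.02,0],"delta_rot": [0,0,0]},{"translation": [0,0,0],"delta_rot": [0,0,0]}]'

```text
t: 6.1
position: [561.4, -357.8, 194.3]
tcp_rot: [[0.999, -0.037, 0.004], [-0.037, -0.999, -0.002], [0.005, 0.002, -1.0]]
wrist_force: [0.6, -0.6, -1.8]
finger_gap: 31.2
grip_force: 40.5
```

```bash
python3 - <<'E'
from h import *
d=grab('wrist','w5.png');e=grab('top','t5.png')
s=get_state();print(s['t'],s['position'],s['tcp_rot'].round(3).tolist(),s['finger_gap'])
im=np.hstack([cv2.convertScaleAbs(x,alpha=1.5) for x in (cv2.resize(d['img'],(400,300)),cv2.resize(e['img'][150:300,280:480],(400,300)))])
cv2.imwrite('pics/w5b.png',im)
E
```

```text
6.2 [ 557.45490358 -353.214605    194.55548871] [[0.999, -0.035, -0.001], [-0.035, -0.999, 0.002], [-0.001, -0.002, -1.0]] 31.586091980685875
```

View pics/w5b.png

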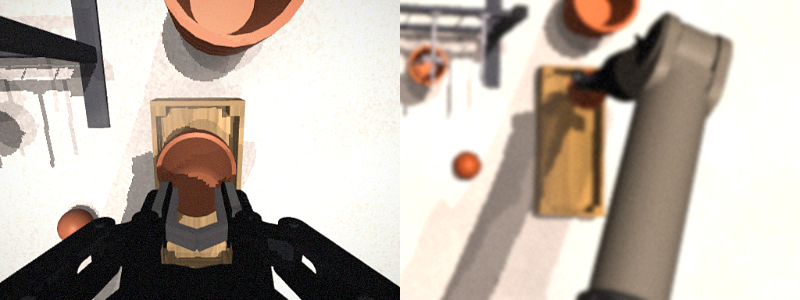

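The bell hangs centred over the crate's far half, with the crate edges at (152,100) and (243,100). I'll lower it.

Call:
send_rows --rows '[{"translation": [0,0,0.02],"delta_rot": [0,0,0]},{"translation": [0,0,0.03],"delta_rot": [0,0,0]},{"translation": [0,0,0.03],"delta_rot": [0,0,0]},{"translation": [0,0,0.02],"delta_rot": [0,0,0]},{"translation": [0,0,0.015],"delta_rot": [0,0,0]},{"translation": [0,0,0.008],"delta_rot": [0,0,0]},{"translation": [0,0,0.004],"delta_rot": [0,0,0]},{"translation": [0,0,0.001],"delta_rot": [0,0,0]},{"translation": [0,0,0],"delta_rot": [0,0,0]}]'

```text
t: 6.95
position: [557.1, -352.9, 69.3]
tcp_rot: [[0.999, -0.034, 0.001], [-0.034, -0.999, -0.001], [0.001, 0.001, -1.0]]
wrist_force: [-0.1, 0.0, -1.4]
finger_gap: 31.2
grip_force: 40.4
```

Call:
send_rows --rows '[{"translation": [0,0,0.001],"delta_rot": [0,0,0]},{"translation": [0,0,0.001],"delta_rot": [0,0,0]},{"translation": [0,0,0],"delta_rot": [0,0,0]}]'

```text
t: 7.2
position: [557.0, -353.1, 67.0]
tcp_rot: [[0.999, -0.034, 0.001], [-0.034, -0.999, -0.001], [0.001, 0.001, -1.0]]
wrist_force: [-0.1, 0.6, -2.0]
finger_gap: 31.4
grip_force: 40.4
```

Call:
send_rows --rows '[{"translation": [0,0,0.001],"delta_rot": [0,0,0]},{"translation": [0,0,0.001],"delta_rot": [0,0,0]},{"translation": [0,0,0.001],"delta_rot": [0,0,0]},{"translation": [0,0,0],"delta_rot": [0,0,0]}]'

```text
t: 7.53
position: [556.7, -352.8, 63.3]
tcp_rot: [[0.999, -0.034, 0.0], [-0.034, -0.999, -0.0], [0.0, 0.0, -1.0]]
wrist_force: [0.0, -0.6, -1.5]
finger_gap: 31.5
grip_force: 40.4
```

Call:
send_rows --rows '[{"translation": [0,0,0.001],"delta_rot": [0,0,0]},{"translation": [0,0,0.001],"delta_rot": [0,0,0]},{"translation": [0,0,0],"delta_rot": [0,0,0]}]'

```text
t: 7.78
position: [557.2, -352.9, 63.0]
tcp_rot: [[0.999, -0.034, 0.001], [-0.034, -0.999, -0.001], [0.001, 0.001, -1.0]]
wrist_force: [-1.4, 1.3, 6.9]
finger_gap: 31.6
grip_force: 41.4
```

Call:
send_rows --rows '[{"translation": [0,0,0],"delta_rot": [0,0,0]},{"translation": [0,0,0],"delta_rot": [0,0,0]},{"translation": [0,0,0],"delta_rot": [0,0,0]},{"translation": [0,0,-0.015],"delta_rot": [0,0,0]},{"translation": [0,0,-0.03],"delta_rot": [0,0,0]},{"translation": [0,0,-0.035],"delta_rot": [0,0,0]},{"translation": [0,0,-0.035],"delta_rot": [0,0,0]},{"translation": [0,0,-0.035],"delta_rot": [0,0,0]},{"translation": [0,0,-0.035],"delta_rot": [0,0,0]},{"translation": [0,0,-0.03],"delta_rot": [0,0,0]},{"translation": [0,0,0],"delta_rot": [0,0,0]}]' --fingers 60

```text
t: 8.7
position: [559.9, -354.5, 284.3]
tcp_rot: [[0.999, -0.035, 0.012], [-0.034, -0.999, -0.007], [0.012, 0.006, -1.0]]
wrist_force: [1.1, 0.0, 1.2]
finger_gap: 60.3
grip_force: 0.0
```

Call:
send_rows --rows '[{"translation": [0.002,-0.03,0],"delta_rot": [0,0,0]},{"translation": [0.003,-0.039,0],"delta_rot": [0,0,0]},{"translation": [0.003,-0.039,0],"delta_rot": [0,0,0]},{"translation": [0.003,-0.039,0],"delta_rot": [0,0,0]},{"translation": [0.003,-0.039,0],"delta_rot": [0,0,0]},{"translation": [0.003,-0.039,0],"delta_rot": [0,0,0]},{"translation": [0.003,-0.039,0],"delta_rot": [0,0,0]},{"translation": [0.003,-0.039,0],"delta_rot": [0,0,0]},{"translation": [0.003,-0.039,0],"delta_rot": [0,0,0]},{"translation": [0.003,-0.039,0],"delta_rot": [0,0,0]},{"translation": [0.002,-0.039,0],"delta_rot": [0,0,0]},{"translation": [0,0,0],"delta_rot": [0,0,0]}]'

```text
t: 9.7
position: [600.9, 77.9, 276.3]
tcp_rot: [[1.0, -0.02, 0.0], [-0.02, -1.0, 0.008], [-0.0, -0.008, -1.0]]
wrist_force: [-0.4, 1.9, 0.6]
finger_gap: 59.7
grip_force: 0.0
```

```bash
python3 - <<'E'
from h import *
d=grab('wrist','w6.png');e=grab('side','s6.png')
s=get_state();print(s['t'],s['position'],s['tcp_rot'].round(3).tolist(),s['finger_gap'])
im=d['img'].copy()
for P in ([606,143,221],[602,66,221],[596,-90,221]):
    p=proj(d,P); cv2.circle(im,(int(p[0]),int(p[1])),3,(0,255,0),-1)
cv2.imwrite('pics/w6b.png',np.hstack([cv2.convertScaleAbs(cv2.resize(x,(400,300)),alpha=1.5) for x in (im,e['img'][184:384,120:386])]))
E
```

```text
9.8 [601.59370455  68.5847678  275.91317225] [[1.0, -0.029, -0.0], [-0.029, -1.0, 0.0], [-0.0, -0.0, -1.0]] 59.89836874608188
```

View pics/w6b.png

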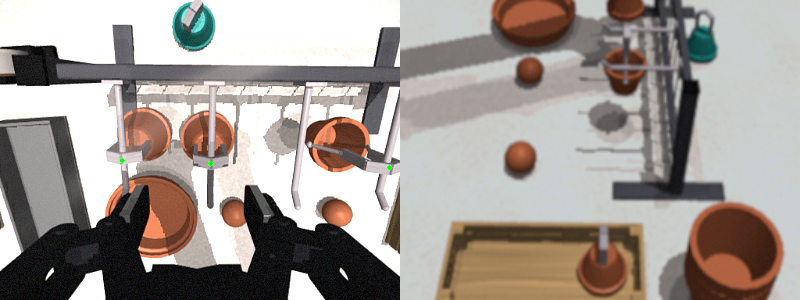

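The first bell stands upright in the crate at (600,265), side half. The next loop at (211,157) matches its green mark at (210,163). I'll grip it.

Call:
send_rows --rows '[{"translation": [0,0.002,0.025],"delta_rot": [0,0,0]},{"translation": [0,0,0.026],"delta_rot": [0,0,0]},{"translation": [0,0,0.026],"delta_rot": [0,0,0]},{"translation": [0.001,0,0.023],"delta_rot": [0,0,0]},{"translation": [0,0,0],"delta_rot": [0,0,0]},{"translation": [0,0,0],"delta_rot": [0,0,0]}]'

```text
t: 10.3
position: [602.2, 61.8, 175.2]
tcp_rot: [[0.999, -0.036, -0.003], [-0.037, -0.999, -0.001], [-0.003, 0.001, -1.0]]
wrist_force: [-0.2, -0.7, 0.8]
finger_gap: 60.0
grip_force: 0.0
```

Call:
send_rows --rows '[{"translation": [0,0,0],"delta_rot": [0,0,0]},{"translation": [0,0,0],"delta_rot": [0,0,0]},{"translation": [0,0,0],"delta_rot": [0,0,0]},{"translation": [0,0,0],"delta_rot": [0,0,0]},{"translation": [0,0,0],"delta_rot": [0,0,0]},{"translation": [0,0,0],"delta_rot": [0,0,0]}]' --fingers 20 --force 40

```text
t: 10.8
position: [604.4, 65.2, 178.4]
tcp_rot: [[0.999, -0.033, 0.004], [-0.033, -0.999, 0.001], [0.004, -0.002, -1.0]]
wrist_force: [1.1, 2.8, 6.5]
finger_gap: 31.2
grip_force: 41.8
```

Call:
send_rows --rows '[{"translation": [0,0,-0.008],"delta_rot": [0,0,0]},{"translation": [0,0,-0.008],"delta_rot": [0,0,0]},{"translation": [0,0,-0.007],"delta_rot": [0,0,0]},{"translation": [0,0,0],"delta_rot": [0,0,0]},{"translation": [-0.01,0,0],"delta_rot": [0,0,0]},{"translation": [-0.015,0,0],"delta_rot": [0,0,0]},{"translation": [-0.02,0,0],"delta_rot": [0,0,0]},{"translation": [-0.02,0,0],"delta_rot": [0,0,0]},{"translation": [-0.02,0,0],"delta_rot": [0,0,0]},{"translation": [-0.02,0,0],"delta_rot": [0,0,0]},{"translation": [-0.02,0,0],"delta_rot": [0,0,0]},{"translation": [0,0,0],"delta_rot": [0,0,0]}]'

```text
t: 11.8
position: [472.5, 67.8, 198.2]
tcp_rot: [[0.999, -0.033, -0.006], [-0.033, -0.999, -0.003], [-0.006, 0.003, -1.0]]
wrist_force: [-1.9, -0.5, -1.7]
finger_gap: 31.2
grip_force: 41.1
```

Call:
send_rows --rows '[{"translation": [0.001,0.024,0],"delta_rot": [0,0,0]},{"translation": [0.002,0.038,0],"delta_rot": [0,0,0]},{"translation": [0.002,0.038,0],"delta_rot": [0,0,0]},{"translation": [0.002,0.038,0],"delta_rot": [0,0,0]},{"translation": [0.002,0.038,0],"delta_rot": [0,0,0]},{"translation": [0.002,0.038,0],"delta_rot": [0,0,0]},{"translation": [0.002,0.038,0],"delta_rot": [0,0,0]},{"translation": [0.002,0.038,0],"delta_rot": [0,0,0]},{"translation": [0.002,0.038,0],"delta_rot": [0,0,0]},{"translation": [0.002,0.038,0],"delta_rot": [0,0,0]},{"translation": [0,0.038,0],"delta_rot": [0,0,0]},{"translation": [0,0.015,0],"delta_rot": [0,0,0]}]'

```text
t: 12.8
position: [479.9, -358.2, 198.6]
tcp_rot: [[0.999, -0.041, -0.002], [-0.041, -0.999, -0.004], [-0.002, 0.004, -1.0]]
wrist_force: [0.0, -1.1, -1.6]
finger_gap: 31.4
grip_force: 41.2
```

Call:
send_rows --rows '[{"translation": [0,0,0],"delta_rot": [0,0,0]},{"translation": [0,0,0],"delta_rot": [0,0,0]},{"translation": [0,0,0],"delta_rot": [0,0,0]}]'

```text
t: 13.05
position: [482.7, -349.4, 198.8]
tcp_rot: [[0.999, -0.033, -0.001], [-0.033, -0.999, 0.002], [-0.001, -0.002, -1.0]]
wrist_force: [-0.2, 1.0, -1.0]
finger_gap: 31.4
grip_force: 41.3
```

Call:
send_rows --rows '[{"translation": [-0.006,0.003,0.02],"delta_rot": [0,0,0]},{"translation": [0,0,0.03],"delta_rot": [0,0,0]},{"translation": [0,0,0.03],"delta_rot": [0,0,0]},{"translation": [0,0,0.02],"delta_rot": [0,0,0]},{"translation": [0,0,0.015],"delta_rot": [0,0,0]},{"translation": [0,0,0.008],"delta_rot": [0,0,0]},{"translation": [0,0,0.004],"delta_rot": [0,0,0]},{"translation": [0,0,0.002],"delta_rot": [0,0,0]},{"translation": [0,0,0.001],"delta_rot": [0,0,0]},{"translation": [0,0,0.001],"delta_rot": [0,0,0]},{"translation": [0,0,0],"delta_rot": [0,0,0]}]'

```text
t: 13.97
position: [477.1, -354.4, 69.2]
tcp_rot: [[0.999, -0.034, 0.001], [-0.034, -0.999, -0.001], [0.001, 0.001, -1.0]]
wrist_force: [0.7, 0.4, -2.4]
finger_gap: 31.2
grip_force: 41.2
```

Call:
send_rows --rows '[{"translation": [0,0,0.001],"delta_rot": [0,0,0]},{"translation": [0,0,0.001],"delta_rot": [0,0,0]},{"translation": [0,0,0],"delta_rot": [0,0,0]}]'

```text
t: 14.22
position: [476.5, -354.2, 66.4]
tcp_rot: [[0.999, -0.034, 0.0], [-0.034, -0.999, -0.0], [0.0, 0.0, -1.0]]
wrist_force: [-0.1, 0.2, -1.8]
finger_gap: 31.4
grip_force: 41.2
```

Call:
send_rows --rows '[{"translation": [0,0,0.001],"delta_rot": [0,0,0]},{"translation": [0,0,0.001],"delta_rot": [0,0,0]},{"translation": [0,0,0],"delta_rot": [0,0,0]}]'

```text
t: 14.47
position: [476.8, -354.4, 65.4]
tcp_rot: [[0.999, -0.034, 0.0], [-0.034, -0.999, -0.0], [0.0, 0.0, -1.0]]
wrist_force: [-1.4, 0.1, 4.3]
finger_gap: 31.0
grip_force: 41.5
```

Call:
send_rows --rows '[{"translation": [0,0,0],"delta_rot": [0,0,0]},{"translation": [0,0,0],"delta_rot": [0,0,0]},{"translation": [0,0,0],"delta_rot": [0,0,0]},{"translation": [0,0,-0.015],"delta_rot": [0,0,0]},{"translation": [0,0,-0.03],"delta_rot": [0,0,0]},{"translation": [0,0,-0.035],"delta_rot": [0,0,0]},{"translation": [0,0,-0.035],"delta_rot": [0,0,0]},{"translation": [0,0,-0.035],"delta_rot": [0,0,0]},{"translation": [0,0,-0.035],"delta_rot": [0,0,0]},{"translation": [0,0,-0.03],"delta_rot": [0,0,0]},{"translation": [0.008,-0.015,0],"delta_rot": [0,0,0]},{"translation": [0.008,-0.035,0],"delta_rot": [0,0,0]}]' --fingers 60

```text
t: 15.47
position: [493.9, -310.5, 281.9]
tcp_rot: [[0.999, -0.044, 0.004], [-0.044, -0.999, -0.006], [0.004, 0.006, -1.0]]
wrist_force: [1.2, 0.0, -0.9]
finger_gap: 59.9
grip_force: 0.0
```

Call:
send_rows --rows '[{"translation": [0.008,-0.038,0],"delta_rot": [0,0,0]},{"translation": [0.008,-0.038,0],"delta_rot": [0,0,0]},{"translation": [0.008,-0.038,0],"delta_rot": [0,0,0]},{"translation": [0.008,-0.038,0],"delta_rot": [0,0,0]},{"translation": [0.008,-0.038,0],"delta_rot": [0,0,0]},{"translation": [0.008,-0.038,0],"delta_rot": [0,0,0]},{"translation": [0.008,-0.038,0],"delta_rot": [0,0,0]},{"translation": [0.008,-0.038,0],"delta_rot": [0,0,0]},{"translation": [0.008,-0.038,0],"delta_rot": [0,0,0]},{"translation": [0.008,-0.038,0],"delta_rot": [0,0,0]},{"translation": [0.008,-0.038,0],"delta_rot": [0,0,0]},{"translation": [0.008,-0.032,0],"delta_rot": [0,0,0]}]'

```text
t: 16.47
position: [605.4, 145.1, 279.3]
tcp_rot: [[0.999, -0.032, 0.0], [-0.032, -0.999, 0.001], [0.0, -0.001, -1.0]]
wrist_force: [0.1, -0.0, 0.5]
finger_gap: 59.7
grip_force: 0.0
```

Call:
send_rows --rows '[{"translation": [0,0,0],"delta_rot": [0,0,0]},{"translation": [0,0,0],"delta_rot": [0,0,0]},{"translation": [0,0,0],"delta_rot": [0,0,0]}]'

```text
t: 16.72
position: [605.5, 140.9, 278.9]
tcp_rot: [[0.999, -0.035, -0.0], [-0.035, -0.999, -0.001], [-0.0, 0.001, -1.0]]
wrist_force: [-0.6, -0.3, 0.1]
finger_gap: 60.2
grip_force: 0.0
```

```bash
python3 - <<'E'
from h import *
d=grab('wrist','w7.png');e=grab('side','s7.png')
s=get_state();print(s['t'],s['position'],s['tcp_rot'].round(3).tolist(),s['finger_gap'])
im=d['img'].copy()
for P in ([606,143,221],):
    p=proj(d,P); cv2.circle(im,(int(p[0]),int(p[1])),3,(0,255,0),-1)
cv2.imwrite('pics/w7b.png',np.hstack([cv2.convertScaleAbs(cv2.resize(x,(400,300)),alpha=1.5) for x in (im,e['img'][184:384,120:386])]))
E
```

```text
16.8167 [605.69107046 139.49924362 279.10575034] [[0.999, -0.037, -0.0], [-0.037, -0.999, -0.001], [-0.0, 0.001, -1.0]] 60.04286922202494
```

View pics/w7b.png

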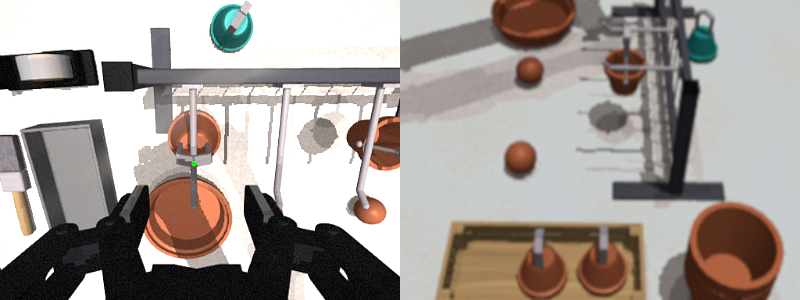

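Two bells stand in the crate at (540,270) and (603,265). The last bell's loop at (193,157) is centred between the fingers, so I'll grip it.

Call:
send_rows --rows '[{"translation": [0.001,-0.003,0.026],"delta_rot": [0,0,0]},{"translation": [0,0,0.026],"delta_rot": [0,0,0]},{"translation": [0,0,0.026],"delta_rot": [0,0,0]},{"translation": [0,0,0.025],"delta_rot": [0,0,0]},{"translation": [0,0,0],"delta_rot": [0,0,0]},{"translation": [0,0,0],"delta_rot": [0,0,0]}]'

```text
t: 17.32
position: [606.0, 142.7, 175.5]
tcp_rot: [[0.999, -0.036, -0.002], [-0.036, -0.999, -0.001], [-0.002, 0.002, -1.0]]
wrist_force: [0.1, -0.1, 1.3]
finger_gap: 59.9
grip_force: 0.0
```

Call:
send_rows --rows '[{"translation": [0,0,0],"delta_rot": [0,0,0]},{"translation": [0,0,0],"delta_rot": [0,0,0]},{"translation": [0,0,0],"delta_rot": [0,0,0]},{"translation": [0,0,0],"delta_rot": [0,0,0]},{"translation": [0,0,0],"delta_rot": [0,0,0]},{"translation": [0,0,0],"delta_rot": [0,0,0]}]' --fingers 20 --force 40

```text
t: 17.82
position: [608.2, 143.9, 178.6]
tcp_rot: [[0.999, -0.035, 0.004], [-0.035, -0.999, -0.001], [0.004, 0.001, -1.0]]
wrist_force: [0.1, -3.4, 5.9]
finger_gap: 31.4
grip_force: 40.9
```

Call:
send_rows --rows '[{"translation": [0,0,-0.008],"delta_rot": [0,0,0]},{"translation": [0,0,-0.008],"delta_rot": [0,0,0]},{"translation": [0,0,-0.007],"delta_rot": [0,0,0]},{"translation": [0,0,0],"delta_rot": [0,0,0]},{"translation": [-0.01,0,0],"delta_rot": [0,0,0]},{"translation": [-0.015,0,0],"delta_rot": [0,0,0]},{"translation": [-0.02,0,0],"delta_rot": [0,0,0]},{"translation": [-0.02,0,0],"delta_rot": [0,0,0]},{"translation": [-0.02,0,0],"delta_rot": [0,0,0]},{"translation": [-0.02,0,0],"delta_rot": [0,0,0]},{"translation": [-0.02,0,0],"delta_rot": [0,0,0]},{"translation": [0,0,0],"delta_rot": [0,0,0]}]'

```text
t: 18.82
position: [476.3, 149.3, 198.4]
tcp_rot: [[0.999, -0.031, -0.005], [-0.031, -1.0, -0.002], [-0.005, 0.002, -1.0]]
wrist_force: [-0.8, 0.3, -2.1]
finger_gap: 31.3
grip_force: 40.1
```

Call:
send_rows --rows '[{"translation": [-0.005,0.02,0],"delta_rot": [0,0,0]},{"translation": [-0.005,0.038,0],"delta_rot": [0,0,0]},{"translation": [-0.005,0.038,0],"delta_rot": [0,0,0]},{"translation": [-0.005,0.038,0],"delta_rot": [0,0,0]},{"translation": [-0.005,0.038,0],"delta_rot": [0,0,0]},{"translation": [-0.005,0.038,0],"delta_rot": [0,0,0]},{"translation": [-0.005,0.038,0],"delta_rot": [0,0,0]},{"translation": [-0.005,0.038,0],"delta_rot": [0,0,0]},{"translation": [-0.005,0.038,0],"delta_rot": [0,0,0]},{"translation": [-0.005,0.038,0],"delta_rot": [0,0,0]},{"translation": [-0.005,0.038,0],"delta_rot": [0,0,0]},{"translation": [-0.005,0.038,0],"delta_rot": [0,0,0]}]'

```text
t: 19.82
position: [405.7, -287.9, 199.1]
tcp_rot: [[0.999, -0.034, -0.0], [-0.034, -0.999, 0.0], [-0.0, -0.0, -1.0]]
wrist_force: [-0.9, 0.4, -1.0]
finger_gap: 31.2
grip_force: 40.2
```

Call:
send_rows --rows '[{"translation": [-0.005,0.038,0],"delta_rot": [0,0,0]},{"translation": [0,0.025,0],"delta_rot": [0,0,0]},{"translation": [0,0,0],"delta_rot": [0,0,0]},{"translation": [0,0,0],"delta_rot": [0,0,0]},{"translation": [0,0,0],"delta_rot": [0,0,0]},{"translation": [0,0,0],"delta_rot": [0,0,0]}]'

```text
t: 20.32
position: [400.1, -347.6, 199.0]
tcp_rot: [[1.0, -0.032, -0.0], [-0.032, -0.999, 0.001], [-0.0, -0.001, -1.0]]
wrist_force: [-0.3, 0.1, -2.5]
finger_gap: 31.3
grip_force: 40.4
```

Call:
send_rows --rows '[{"translation": [-0.003,0.003,0.02],"delta_rot": [0,0,0]},{"translation": [0,0,0.03],"delta_rot": [0,0,0]},{"translation": [0,0,0.03],"delta_rot": [0,0,0]},{"translation": [0,0,0.02],"delta_rot": [0,0,0]},{"translation": [0,0,0.015],"delta_rot": [0,0,0]},{"translation": [0,0,0.008],"delta_rot": [0,0,0]},{"translation": [0,0,0.004],"delta_rot": [0,0,0]},{"translation": [0,0,0.002],"delta_rot": [0,0,0]},{"translation": [0,0,0.001],"delta_rot": [0,0,0]},{"translation": [0,0,0.001],"delta_rot": [0,0,0]},{"translation": [0,0,0.001],"delta_rot": [0,0,0]},{"translation": [0,0,0.001],"delta_rot": [0,0,0]}]'

```text
t: 21.32
position: [397.0, -352.8, 67.0]
tcp_rot: [[0.999, -0.034, 0.001], [-0.034, -0.999, -0.001], [0.001, 0.001, -1.0]]
wrist_force: [-0.3, 0.1, -1.7]
finger_gap: 31.4
grip_force: 40.5
```

Call:
send_rows --rows '[{"translation": [0,0,0.001],"delta_rot": [0,0,0]},{"translation": [0,0,0],"delta_rot": [0,0,0]}]'

```text
t: 21.48
position: [396.7, -352.6, 65.6]
tcp_rot: [[0.999, -0.034, 0.001], [-0.034, -0.999, -0.001], [0.001, 0.001, -1.0]]
wrist_force: [0.4, -0.1, -2.1]
finger_gap: 31.2
grip_force: 40.5
```

Call:
send_rows --rows '[{"translation": [0,0,0.001],"delta_rot": [0,0,0]},{"translation": [0,0,0.001],"delta_rot": [0,0,0]},{"translation": [0,0,0],"delta_rot": [0,0,0]}]'

```text
t: 21.73
position: [397.0, -352.6, 65.4]
tcp_rot: [[0.999, -0.034, 0.0], [-0.034, -0.999, -0.0], [0.0, 0.0, -1.0]]
wrist_force: [-3.9, 2.9, 12.9]
finger_gap: 31.3
grip_force: 41.9
```

Call:
send_rows --rows '[{"translation": [0,0,0],"delta_rot": [0,0,0]},{"translation": [0,0,0],"delta_rot": [0,0,0]},{"translation": [0,0,0],"delta_rot": [0,0,0]},{"translation": [0,0,-0.015],"delta_rot": [0,0,0]},{"translation": [0,0,-0.03],"delta_rot": [0,0,0]},{"translation": [0,0,-0.035],"delta_rot": [0,0,0]},{"translation": [0,0,-0.035],"delta_rot": [0,0,0]},{"translation": [0,0,-0.035],"delta_rot": [0,0,0]},{"translation": [0,0,-0.035],"delta_rot": [0,0,0]},{"translation": [0,0,-0.03],"delta_rot": [0,0,0]}]' --fingers 60

```text
t: 22.57
position: [396.7, -352.6, 280.8]
tcp_rot: [[0.999, -0.034, 0.001], [-0.034, -0.999, -0.001], [0.002, 0.001, -1.0]]
wrist_force: [1.0, -0.0, -0.1]
finger_gap: 59.6
grip_force: 0.0
```

Call:
send_rows --rows '[{"translation": [0.02,-0.027,0],"delta_rot": [0,0,0]},{"translation": [0.024,-0.034,0],"delta_rot": [0,0,0]},{"translation": [0.024,-0.034,0],"delta_rot": [0,0,0]},{"translation": [0.024,-0.034,0],"delta_rot": [0,0,0]},{"translation": [0.024,-0.034,0],"delta_rot": [0,0,0]},{"translation": [0.024,-0.034,0],"delta_rot": [0,0,0]},{"translation": [0.024,-0.034,0],"delta_rot": [0,0,0]},{"translation": [0.024,-0.034,0],"delta_rot": [0,0,0]},{"translation": [0,0,0],"delta_rot": [0,0,0]},{"translation": [0,0,0],"delta_rot": [0,0,0]},{"translation": [0,0,0],"delta_rot": [0,0,0]}]'

```text
t: 23.48
position: [593.2, -94.3, 277.7]
tcp_rot: [[0.999, -0.034, -0.001], [-0.034, -0.999, -0.001], [-0.001, 0.001, -1.0]]
wrist_force: [-0.5, -0.5, -0.5]
finger_gap: 59.8
grip_force: 0.0
```

```bash
python3 - <<'E'
from h import *
d=grab('wrist','w8.png');e=grab('side','s8.png')
s=get_state();print(s['t'],s['position'],s['tcp_rot'].round(3).tolist(),s['finger_gap'])
im=d['img'].copy()
for P in ([596,-90,221],):
    p=proj(d,P); cv2.circle(im,(int(p[0]),int(p[1])),3,(0,255,0),-1)
cv2.imwrite('pics/w8b.png',np.hstack([cv2.convertScaleAbs(cv2.resize(x,(400,300)),alpha=1.5) for x in (im,e['img'][184:384,120:386])]))
E
```

```text
23.5833 [592.73630464 -95.9151178  278.03126043] [[0.999, -0.037, -0.001], [-0.037, -0.999, -0.001], [-0.001, 0.001, -1.0]] 60.023274039934066
```

View pics/w8b.png

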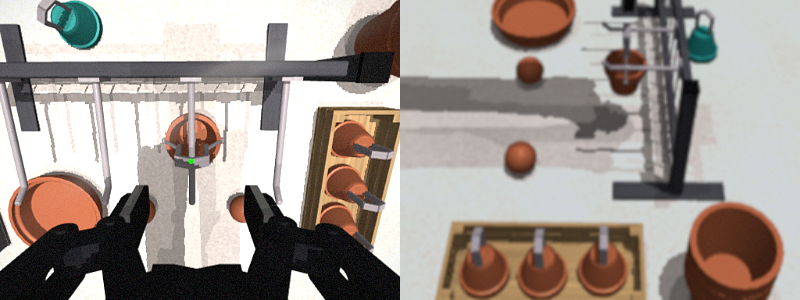

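All three bells stand in the crate at (475,265), (540,265) and (603,262). The pot's loop is at (192,157). I'll shift a little, go down and grip.

Call:
send_rows --rows '[{"translation": [0.003,-0.005,0.026],"delta_rot": [0,0,0]},{"translation": [0,0,0.026],"delta_rot": [0,0,0]},{"translation": [0,0,0.026],"delta_rot": [0,0,0]},{"translation": [0,0,0.024],"delta_rot": [0,0,0]},{"translation": [0,0,0],"delta_rot": [0,0,0]},{"translation": [0,0,0],"delta_rot": [0,0,0]}]'

```text
t: 24.08
position: [595.4, -90.6, 175.6]
tcp_rot: [[0.999, -0.036, -0.003], [-0.036, -0.999, -0.0], [-0.003, 0.0, -1.0]]
wrist_force: [0.2, -0.8, 0.2]
finger_gap: 60.3
grip_force: 0.0
```

Call:
send_rows --rows '[{"translation": [0,0,0],"delta_rot": [0,0,0]},{"translation": [0,0,0],"delta_rot": [0,0,0]},{"translation": [0,0,0],"delta_rot": [0,0,0]},{"translation": [0,0,0],"delta_rot": [0,0,0]},{"translation": [0,0,0],"delta_rot": [0,0,0]},{"translation": [0,0,0],"delta_rot": [0,0,0]}]' --fingers 20 --force 40

```text
t: 24.58
position: [598.1, -90.1, 178.6]
tcp_rot: [[0.999, -0.035, 0.004], [-0.035, -0.999, -0.002], [0.004, 0.002, -1.0]]
wrist_force: [-0.0, -2.0, 5.7]
finger_gap: 31.1
grip_force: 40.5
```

Call:
send_rows --rows '[{"translation": [0,0,-0.008],"delta_rot": [0,0,0]},{"translation": [0,0,-0.008],"delta_rot": [0,0,0]},{"translation": [0,0,-0.007],"delta_rot": [0,0,0]},{"translation": [0,0,0],"delta_rot": [0,0,0]},{"translation": [-0.01,0,0],"delta_rot": [0,0,0]},{"translation": [-0.015,0,0],"delta_rot": [0,0,0]},{"translation": [-0.02,0,0],"delta_rot": [0,0,0]},{"translation": [-0.02,0,0],"delta_rot": [0,0,0]},{"translation": [-0.02,0,0],"delta_rot": [0,0,0]},{"translation": [-0.02,0,0],"delta_rot": [0,0,0]},{"translation": [-0.01,0,0],"delta_rot": [0,0,0]},{"translation": [0,0,0],"delta_rot": [0,0,0]}]'

```text
t: 25.58
position: [478.9, -85.2, 198.8]
tcp_rot: [[0.999, -0.035, -0.003], [-0.035, -0.999, -0.001], [-0.002, 0.001, -1.0]]
wrist_force: [-0.2, -0.4, -1.1]
finger_gap: 31.3
grip_force: 39.8
```

Call:
send_rows --rows '[{"translation": [0,-0.02,-0.005],"delta_rot": [0,0,0]},{"translation": [-0.001,-0.038,-0.005],"delta_rot": [0,0,0]},{"translation": [-0.001,-0.038,-0.005],"delta_rot": [0,0,0]},{"translation": [-0.002,-0.038,-0.005],"delta_rot": [0,0,0]},{"translation": [-0.002,-0.038,0],"delta_rot": [0,0,0]},{"translation": [-0.002,-0.038,0],"delta_rot": [0,0,0]},{"translation": [-0.002,-0.038,0],"delta_rot": [0,0,0]},{"translation": [-0.002,-0.038,0],"delta_rot": [0,0,0]},{"translation": [-0.002,-0.038,0],"delta_rot": [0,0,0]},{"translation": [-0.002,-0.038,0],"delta_rot": [0,0,0]},{"translation": [0,-0.038,0],"delta_rot": [0,0,0]},{"translation": [0,-0.038,0],"delta_rot": [0,0,0]}]'

```text
t: 26.58
position: [481.1, 355.7, 219.1]
tcp_rot: [[0.999, -0.034, 0.0], [-0.034, -0.999, 0.001], [0.0, -0.001, -1.0]]
wrist_force: [-0.3, -0.3, -1.3]
finger_gap: 31.2
grip_force: 40.0
```

Call:
send_rows --rows '[{"translation": [0,0,0],"delta_rot": [0,0,0]},{"translation": [0,0,0],"delta_rot": [0,0,0]},{"translation": [0,0,0],"delta_rot": [0,0,0]}]'

```text
t: 26.83
position: [481.1, 353.0, 218.6]
tcp_rot: [[0.999, -0.034, -0.001], [-0.034, -0.999, -0.001], [-0.001, 0.001, -1.0]]
wrist_force: [0.8, 0.0, -1.8]
finger_gap: 31.1
grip_force: 40.5
```

```bash
python3 - <<'E'
from h import *
d=grab('wrist','w9.png');e=grab('top','t9.png')
s=get_state();print(s['t'],s['position'],s['tcp_rot'].round(3).tolist(),s['finger_gap'],s['wrist_force'])
cv2.imwrite('pics/w9b.png',np.hstack([cv2.convertScaleAbs(cv2.resize(x,(400,300)),alpha=1.5) for x in (d['img'],e['img'][150:300,100:300])]))
E
```

```text
26.9333 [481.56014834 351.53369063 218.87523119] [[0.999, -0.037, 0.0], [-0.037, -0.999, -0.001], [0.0, 0.001, -1.0]] 31.39520909041403 [ 0.93720447 -0.49232734 -0.59960148]
```

View pics/w9b.png

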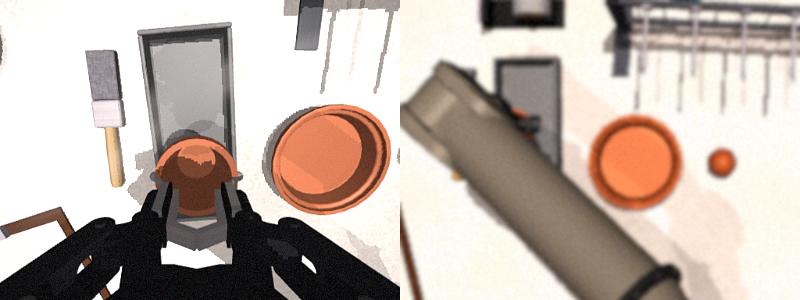

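The pot hangs over the tote, whose far corners are at (139,32) and (231,24). I'll check the lateral centring, then lower.

```bash
python3 - <<'E'
from h import *
d=load('w9')
for p in((139,32),(231,24),(151,160),(238,160)): print(onz(d,p[0]*1.28,p[1]*1.28,50).round(0))
E
```

```text
[608. 416.  50.]
[613. 308.  50.]
[449. 416.  50.]
[445. 297.  50.]
```

Call:
send_rows --rows '[{"translation": [0,-0.003,0.02],"delta_rot": [0,0,0]},{"translation": [0,0,0.03],"delta_rot": [0,0,0]},{"translation": [0,0,0.03],"delta_rot": [0,0,0]},{"translation": [0,0,0.02],"delta_rot": [0,0,0]},{"translation": [0,0,0.012],"delta_rot": [0,0,0]},{"translation": [0,0,0.006],"delta_rot": [0,0,0]},{"translation": [0,0,0.004],"delta_rot": [0,0,0]},{"translation": [0,0,0.001],"delta_rot": [0,0,0]},{"translation": [0,0,0.001],"delta_rot": [0,0,0]},{"translation": [0,0,0.001],"delta_rot": [0,0,0]},{"translation": [0,0,0],"delta_rot": [0,0,0]}]'

```text
t: 27.85
position: [481.2, 356.6, 95.1]
tcp_rot: [[0.999, -0.034, 0.001], [-0.034, -0.999, 0.001], [0.001, -0.001, -1.0]]
wrist_force: [0.0, -0.1, -1.1]
finger_gap: 31.6
grip_force: 40.4
```

Call:
send_rows --rows '[{"translation": [0,0,0.001],"delta_rot": [0,0,0]},{"translation": [0,0,0.001],"delta_rot": [0,0,0]},{"translation": [0,0,0],"delta_rot": [0,0,0]}]'

```text
t: 28.1
position: [480.8, 356.1, 92.3]
tcp_rot: [[0.999, -0.034, 0.0], [-0.034, -0.999, -0.0], [0.0, 0.0, -1.0]]
wrist_force: [-0.6, -0.9, -0.9]
finger_gap: 31.4
grip_force: 40.4
```

Call:
send_rows --rows '[{"translation": [0,0,0.001],"delta_rot": [0,0,0]},{"translation": [0,0,0.001],"delta_rot": [0,0,0]},{"translation": [0,0,0],"delta_rot": [0,0,0]}]'

```text
t: 28.35
position: [481.0, 356.4, 91.3]
tcp_rot: [[0.999, -0.034, 0.001], [-0.034, -0.999, -0.0], [0.001, 0.0, -1.0]]
wrist_force: [-1.1, -1.3, 5.7]
finger_gap: 31.2
grip_force: 41.1
```

Call:
send_rows --rows '[{"translation": [0,0,0],"delta_rot": [0,0,0]},{"translation": [0,0,0],"delta_rot": [0,0,0]},{"translation": [0,0,0],"delta_rot": [0,0,0]},{"translation": [0,0,-0.015],"delta_rot": [0,0,0]},{"translation": [0,0,-0.03],"delta_rot": [0,0,0]},{"translation": [0,0,-0.035],"delta_rot": [0,0,0]},{"translation": [0,0,-0.035],"delta_rot": [0,0,0]},{"translation": [0,0,-0.03],"delta_rot": [0,0,0]}]' --fingers 55

```text
t: 29.02
position: [480.9, 356.5, 237.5]
tcp_rot: [[0.999, -0.034, 0.001], [-0.034, -0.999, 0.001], [0.001, -0.001, -1.0]]
wrist_force: [1.3, -0.6, 0.5]
finger_gap: 54.9
grip_force: 0.0
```

Call:
send_rows --rows '[{"translation": [-0.003,0.02,0],"delta_rot": [0,0,0]},{"translation": [-0.004,0.036,0],"delta_rot": [0,0,0]},{"translation": [-0.004,0.036,0],"delta_rot": [0,0,0]},{"translation": [-0.004,0.036,0],"delta_rot": [0,0,0]},{"translation": [-0.004,0.036,0],"delta_rot": [0,0,0]},{"translation": [-0.004,0.036,0],"delta_rot": [0,0,0]},{"translation": [-0.004,0.036,0],"delta_rot": [0,0,0]},{"translation": [-0.004,0.036,0],"delta_rot": [0,0,0]},{"translation": [-0.004,0.036,0],"delta_rot": [0,0,0]},{"translation": [0,0.036,0],"delta_rot": [0,0,0]},{"translation": [0,0,0],"delta_rot": [0,0,0]},{"translation": [0,0,0],"delta_rot": [0,0,0]}]' --fingers 80

```text
t: 30.02
position: [433.9, 11.6, 235.3]
tcp_rot: [[0.999, -0.039, 0.0], [-0.039, -0.999, -0.0], [0.0, 0.0, -1.0]]
wrist_force: [0.1, 1.0, -0.5]
finger_gap: 79.9
grip_force: 0.0
```

```bash
cat >> h.py <<'E'
def balls(d,img=None):
    hsv=cv2.cvtColor(d['img'],cv2.COLOR_BGR2HSV)
    m=cv2.inRange(hsv,(0,110,40),(14,255,255))
    for c in cv2.findContours(m,cv2.RETR_EXTERNAL,cv2.CHAIN_APPROX_NONE)[0]:
        if cv2.contourArea(c)<100: continue
        (u,v),r=cv2.minEnclosingCircle(c)
        print('px',round(u),round(v),'r',round(r,1),'area',cv2.contourArea(c),onz(d,u,v,25).round(0))
E
python3 - <<'E'
from h import *
d=grab('wrist','w10.png');e=grab('top','t10.png')
s=get_state();print(s['t'],s['position'],s['tcp_rot'].round(3).tolist(),s['finger_gap'])
balls(d);print();balls(e)
cv2.imwrite('pics/w10b.png',np.hstack([cv2.convertScaleAbs(cv2.resize(x,(400,300)),alpha=1.5) for x in (d['img'],e['img'][150:300,100:300])]))
E
```

```text
30.1167 [434.166954    14.50879604 235.35613813] [[0.999, -0.033, 0.0], [-0.033, -0.999, 0.0], [0.0, -0.0, -1.0]] 80.2009344485809
px 251 165 r 21.0 area 1186.5 [434.  12.  25.]
px 412 162 r 23.9 area 1494.5 [ 431. -175.   25.]
px 113 172 r 77.5 area 16372.0 [433. 174.  25.]

px 473 382 r 38.5 area 423.0 [ -68. -720.   25.]
px 34 303 r 34.9 area 162.0 [171. 790.  25.]
px 93 286 r 33.8 area 160.5 [235. 592.  25.]
px 362 243 r 10.7 area 251.0 [ 397. -348.   25.]
px 313 232 r 6.4 area 110.0 [ 431. -172.   25.]
px 363 221 r 10.3 area 238.5 [ 474. -353.   25.]
px 217 231 r 23.6 area 1644.0 [431. 167.  25.]
px 162 217 r 9.9 area 224.0 [478. 363.  25.]
px 362 198 r 11.0 area 240.5 [ 559. -349.   25.]
px 73 175 r 19.8 area 1095.0 [620. 686.  25.]
px 379 152 r 19.7 area 941.5 [ 726. -415.   25.]
px 468 40 r 58.2 area 5052.0 [1161. -758.   25.]
px 366 38 r 69.5 area 6530.0 [1158. -372.   25.]
px 97 21 r 52.2 area 654.5 [1202.  635.   25.]
px 62 6 r 61.8 area 919.0 [1258.  770.   25.]
```

View pics/w10b.png

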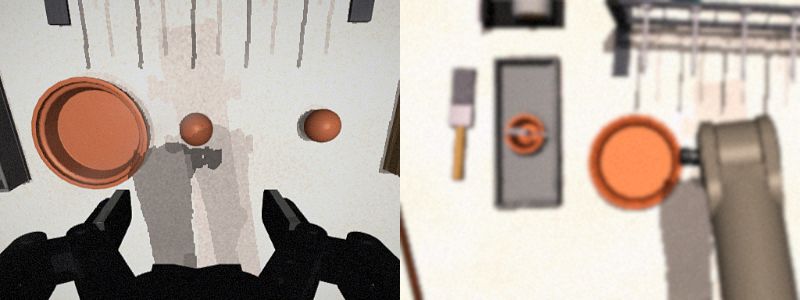

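The pot stands upright in the tote at (523,133), top half. Ball A at (196,129) is right below, at about (434,12). I've used all 14 pictures, so from here I rely on measurements only. Now gripping ball A.

Call:
send_rows --rows '[{"translation": [0,0.002,0.025],"delta_rot": [0,0,0]},{"translation": [0,0,0.035],"delta_rot": [0,0,0]},{"translation": [0,0,0.035],"delta_rot": [0,0,0]},{"translation": [0,0,0.035],"delta_rot": [0,0,0]},{"translation": [0,0,0.03],"delta_rot": [0,0,0]},{"translation": [0,0,0.025],"delta_rot": [0,0,0]},{"translation": [0,0,0.02],"delta_rot": [0,0,0]},{"translation": [0,0,0.014],"delta_rot": [0,0,0]},{"translation": [0,0,0.009],"delta_rot": [0,0,0]},{"translation": [0,0,0],"delta_rot": [0,0,0]},{"translation": [0,0,0],"delta_rot": [0,0,0]}]' --force 25

```text
t: 31.03
position: [434.2, 12.6, 7.4]
tcp_rot: [[0.999, -0.032, -0.0], [-0.032, -0.999, 0.0], [-0.0, -0.0, -1.0]]
wrist_force: [0.5, 0.6, 0.3]
finger_gap: 80.3
grip_force: 0.0
```

Call:
send_rows --rows '[{"translation": [0,0,0],"delta_rot": [0,0,0]},{"translation": [0,0,0],"delta_rot": [0,0,0]},{"translation": [0,0,0],"delta_rot": [0,0,0]},{"translation": [0,0,0],"delta_rot": [0,0,0]},{"translation": [0,0,0],"delta_rot": [0,0,0]},{"translation": [0,0,0],"delta_rot": [0,0,0]},{"translation": [0,0,0],"delta_rot": [0,0,0]}]' --fingers 40 --force 25

```text
t: 31.62
position: [435.1, 11.3, 8.3]
tcp_rot: [[0.999, -0.035, 0.002], [-0.035, -0.999, -0.0], [0.002, 0.0, -1.0]]
wrist_force: [0.1, -0.8, 7.3]
finger_gap: 48.5
grip_force: 25.2
```

Call:
send_rows --rows '[{"translation": [0,0,-0.015],"delta_rot": [0,0,0]},{"translation": [0,0,-0.025],"delta_rot": [0,0,0]},{"translation": [0,0,-0.025],"delta_rot": [0,0,0]},{"translation": [0,0,-0.02],"delta_rot": [0,0,0]},{"translation": [0.004,-0.021,0],"delta_rot": [0,0,0]},{"translation": [0.004,-0.03,0],"delta_rot": [0,0,0]},{"translation": [0.004,-0.03,0],"delta_rot": [0,0,0]},{"translation": [0.004,-0.03,0],"delta_rot": [0,0,0]},{"translation": [0.004,-0.03,0],"delta_rot": [0,0,0]},{"translation": [0.004,-0.015,0],"delta_rot": [0,0,0]},{"translation": [0,0,0],"delta_rot": [0,0,0]},{"translation": [0,0,0],"delta_rot": [0,0,0]}]'

```text
t: 32.62
position: [463.0, 167.2, 92.2]
tcp_rot: [[0.999, -0.032, -0.0], [-0.032, -0.999, -0.0], [-0.0, 0.0, -1.0]]
wrist_force: [-0.1, -0.8, -0.3]
finger_gap: 48.3
grip_force: 26.4
```

Call:
send_rows --rows '[{"translation": [0,0,0.02],"delta_rot": [0,0,0]},{"translation": [0,0,0.025],"delta_rot": [0,0,0]},{"translation": [0,0,0.015],"delta_rot": [0,0,0]},{"translation": [0,0,0.008],"delta_rot": [0,0,0]},{"translation": [0,0,0.005],"delta_rot": [0,0,0]},{"translation": [0,0,0.002],"delta_rot": [0,0,0]},{"translation": [0,0,0],"delta_rot": [0,0,0]}]'

```text
t: 33.2
position: [463.6, 166.2, 17.5]
tcp_rot: [[0.999, -0.035, 0.0], [-0.035, -0.999, -0.0], [0.0, 0.0, -1.0]]
wrist_force: [0.5, 0.2, -0.9]
finger_gap: 48.4
grip_force: 26.4
```

Call:
send_rows --rows '[{"translation": [0,0,0.002],"delta_rot": [0,0,0]},{"translation": [0,0,0.001],"delta_rot": [0,0,0]},{"translation": [0,0,0],"delta_rot": [0,0,0]}]'

```text
t: 33.45
position: [464.4, 166.8, 15.4]
tcp_rot: [[0.999, -0.034, 0.002], [-0.034, -0.999, 0.0], [0.002, -0.0, -1.0]]
wrist_force: [0.8, -1.1, 3.2]
finger_gap: 48.7
grip_force: 26.8
```

Call:
send_rows --rows '[{"translation": [0,0,0],"delta_rot": [0,0,0]},{"translation": [0,0,0],"delta_rot": [0,0,0]},{"translation": [0,0,0],"delta_rot": [0,0,0]},{"translation": [0,0,-0.02],"delta_rot": [0,0,0]},{"translation": [0,0,-0.03],"delta_rot": [0,0,0]},{"translation": [0,0,-0.035],"delta_rot": [0,0,0]},{"translation": [0,0,-0.035],"delta_rot": [0,0,0]},{"translation": [0,0,-0.035],"delta_rot": [0,0,0]},{"translation": [0,0,-0.035],"delta_rot": [0,0,0]},{"translation": [0,0,-0.03],"delta_rot": [0,0,0]}]' --fingers 60

```text
t: 34.28
position: [463.4, 166.9, 236.8]
tcp_rot: [[0.999, -0.034, 0.002], [-0.034, -0.999, 0.0], [0.002, -0.0, -1.0]]
wrist_force: [1.0, -0.5, -0.9]
finger_gap: 60.1
grip_force: 0.0
```

Call:
send_rows --rows '[{"translation": [-0.002,0.02,0],"delta_rot": [0,0,0]},{"translation": [-0.002,0.036,0],"delta_rot": [0,0,0]},{"translation": [-0.002,0.036,0],"delta_rot": [0,0,0]},{"translation": [-0.002,0.036,0],"delta_rot": [0,0,0]},{"translation": [-0.002,0.036,0],"delta_rot": [0,0,0]},{"translation": [-0.002,0.036,0],"delta_rot": [0,0,0]},{"translation": [-0.002,0.036,0],"delta_rot": [0,0,0]},{"translation": [-0.002,0.036,0],"delta_rot": [0,0,0]},{"translation": [-0.002,0.036,0],"delta_rot": [0,0,0]},{"translation": [-0.002,0.034,0],"delta_rot": [0,0,0]},{"translation": [0,0,0],"delta_rot": [0,0,0]},{"translation": [0,0,0],"delta_rot": [0,0,0]}]' --fingers 80

```text
t: 35.28
position: [430.9, -176.3, 234.1]
tcp_rot: [[0.999, -0.039, -0.0], [-0.039, -0.999, 0.0], [-0.0, -0.0, -1.0]]
wrist_force: [-0.2, -0.1, -0.6]
finger_gap: 79.9
grip_force: 0.0
```

```bash
python3 - <<'E'
from h import *
d=grab('wrist','w11.png');e=grab('top','t11.png')
s=get_state();print(s['t'],s['position'],s['tcp_rot'].round(3).tolist(),s['finger_gap'])
balls(d)
# ball inside the bowl: intensity difference vs the starting top image
a=load('top0')['img'].astype(int);b=e['img'].astype(int)
m=(np.abs(a-b).sum(2)>45).astype(np.uint8)
k,l,st,ce=cv2.connectedComponentsWithStats(m[200:265,190:245].copy())
for i in range(1,k):
    if st[i,4]>12: p=ce[i]+[190,200];print('bowl diff',st[i],onz(e,*p,32).round(0))
print(onz(load('top0'),217.3,230.8,42).round(0))
E
```

```text
35.3833 [ 431.7052494  -173.39177622  234.13154372] [[0.999, -0.033, -0.0], [-0.033, -0.999, 0.001], [-0.0, -0.001, -1.0]] 80.24929319330921
px 400 189 r 32.9 area 2301.5 [ 396. -351.   25.]
px 250 165 r 20.9 area 1166.5 [ 432. -174.   25.]
px 1 183 r 52.0 area 1735.5 [421. 120.  25.]
px 411 124 r 35.7 area 2622.0 [ 471. -356.   25.]
px 417 42 r 40.8 area 3147.5 [ 555. -353.   25.]
bowl diff [ 20  14  15  17 187] [461. 167.  32.]
[431. 165.  42.]
```

Ball A rests in the bowl at (461,167), with the bowl's centre at about (431,166). Ball B is directly below the tool at (432,-174).

Call:
send_rows --rows '[{"translation": [0,0,0.025],"delta_rot": [0,0,0]},{"translation": [0,0,0.035],"delta_rot": [0,0,0]},{"translation": [0,0,0.035],"delta_rot": [0,0,0]},{"translation": [0,0,0.035],"delta_rot": [0,0,0]},{"translation": [0,0,0.03],"delta_rot": [0,0,0]},{"translation": [0,0,0.025],"delta_rot": [0,0,0]},{"translation": [0,0,0.02],"delta_rot": [0,0,0]},{"translation": [0,0,0.014],"delta_rot": [0,0,0]},{"translation": [0,0,0.008],"delta_rot": [0,0,0]},{"translation": [0,0,0],"delta_rot": [0,0,0]},{"translation": [0,0,0],"delta_rot": [0,0,0]}]'

```text
t: 36.3
position: [432.2, -173.5, 7.5]
tcp_rot: [[0.999, -0.032, 0.0], [-0.032, -0.999, 0.0], [0.0, -0.0, -1.0]]
wrist_force: [0.1, -0.3, -0.2]
finger_gap: 79.9
grip_force: 0.0
```

Call:
send_rows --rows '[{"translation": [0,0,0],"delta_rot": [0,0,0]},{"translation": [0,0,0],"delta_rot": [0,0,0]},{"translation": [0,0,0],"delta_rot": [0,0,0]},{"translation": [0,0,0],"delta_rot": [0,0,0]},{"translation": [0,0,0],"delta_rot": [0,0,0]},{"translation": [0,0,0],"delta_rot": [0,0,0]},{"translation": [0,0,0],"delta_rot": [0,0,0]}]' --fingers 40 --force 25

```text
t: 36.88
position: [432.7, -175.0, 8.4]
tcp_rot: [[0.999, -0.034, 0.002], [-0.034, -0.999, -0.001], [0.002, 0.001, -1.0]]
wrist_force: [-0.1, 1.1, 5.5]
finger_gap: 48.8
grip_force: 25.2
```

Call:
send_rows --rows '[{"translation": [0,0,-0.015],"delta_rot": [0,0,0]},{"translation": [0,0,-0.025],"delta_rot": [0,0,0]},{"translation": [0,0,-0.03],"delta_rot": [0,0,0]},{"translation": [0,0,-0.03],"delta_rot": [0,0,0]},{"translation": [0,0,0],"delta_rot": [0,0,0]}]'

```text
t: 37.3
position: [435.5, -175.8, 112.5]
tcp_rot: [[0.999, -0.035, 0.01], [-0.035, -0.999, -0.004], [0.01, 0.003, -1.0]]
wrist_force: [1.5, -0.3, -1.2]
finger_gap: 48.5
grip_force: 26.6
```

Call:
send_rows --rows '[{"translation": [-0.001,-0.02,0],"delta_rot": [0,0,0]},{"translation": [-0.003,-0.035,0],"delta_rot": [0,0,0]},{"translation": [-0.003,-0.035,0],"delta_rot": [0,0,0]},{"translation": [-0.003,-0.035,0],"delta_rot": [0,0,0]},{"translation": [-0.003,-0.035,0],"delta_rot": [0,0,0]},{"translation": [-0.005,-0.035,0],"delta_rot": [0,0,0]},{"translation": [-0.005,-0.035,0],"delta_rot": [0,0,0]},{"translation": [-0.005,-0.035,0],"delta_rot": [0,0,0]},{"translation": [-0.005,-0.035,0],"delta_rot": [0,0,0]},{"translation": [-0.005,-0.035,0],"delta_rot": [0,0,0]},{"translation": [-0.005,-0.006,0],"delta_rot": [0,0,0]},{"translation": [0,0,0],"delta_rot": [0,0,0]}]'

```text
t: 38.3
position: [398.7, 170.6, 106.9]
tcp_rot: [[1.0, -0.028, -0.001], [-0.028, -1.0, 0.001], [-0.001, -0.001, -1.0]]
wrist_force: [-0.2, 0.2, -1.3]
finger_gap: 48.4
grip_force: 26.6
```

Call:
send_rows --rows '[{"translation": [0,0,0],"delta_rot": [0,0,0]},{"translation": [0,0,0],"delta_rot": [0,0,0]}]'

```text
t: 38.47
position: [400.2, 166.0, 106.8]
tcp_rot: [[0.999, -0.036, -0.001], [-0.036, -0.999, -0.001], [-0.001, 0.001, -1.0]]
wrist_force: [0.3, -0.1, -1.4]
finger_gap: 48.4
grip_force: 26.6
```

Call:
send_rows --rows '[{"translation": [0.001,0,0.02],"delta_rot": [0,0,0]},{"translation": [0,0,0.03],"delta_rot": [0,0,0]},{"translation": [0,0,0.02],"delta_rot": [0,0,0]},{"translation": [0,0,0.01],"delta_rot": [0,0,0]},{"translation": [0,0,0.006],"delta_rot": [0,0,0]},{"translation": [0,0,0.003],"delta_rot": [0,0,0]},{"translation": [0,0,0.002],"delta_rot": [0,0,0]},{"translation": [0,0,0],"delta_rot": [0,0,0]},{"translation": [0,0,0],"delta_rot": [0,0,0]}]'

```text
t: 39.22
position: [402.1, 168.0, 17.0]
tcp_rot: [[0.999, -0.034, 0.002], [-0.034, -0.999, 0.0], [0.002, -0.0, -1.0]]
wrist_force: [-0.1, 0.0, -1.2]
finger_gap: 48.5
grip_force: 26.6
```

Call:
send_rows --rows '[{"translation": [0,0,0.001],"delta_rot": [0,0,0]},{"translation": [0,0,0.001],"delta_rot": [0,0,0]},{"translation": [0,0,0],"delta_rot": [0,0,0]}]'

```text
t: 39.47
position: [402.5, 168.1, 15.5]
tcp_rot: [[0.999, -0.034, 0.002], [-0.034, -0.999, 0.0], [0.002, -0.0, -1.0]]
wrist_force: [-1.5, -1.3, 6.2]
finger_gap: 48.5
grip_force: 27.3
```

Call:
send_rows --rows '[{"translation": [0,0,0],"delta_rot": [0,0,0]},{"translation": [0,0,0],"delta_rot": [0,0,0]},{"translation": [0,0,0],"delta_rot": [0,0,0]},{"translation": [0,0,-0.02],"delta_rot": [0,0,0]},{"translation": [0,0,-0.03],"delta_rot": [0,0,0]},{"translation": [0,0,-0.035],"delta_rot": [0,0,0]},{"translation": [0,0,-0.035],"delta_rot": [0,0,0]},{"translation": [0,0,-0.035],"delta_rot": [0,0,0]},{"translation": [0,0,-0.035],"delta_rot": [0,0,0]},{"translation": [0,0,-0.03],"delta_rot": [0,0,0]}]' --fingers 60

```text
t: 40.3
position: [401.4, 167.9, 236.7]
tcp_rot: [[0.999, -0.034, 0.002], [-0.034, -0.999, 0.0], [0.002, -0.0, -1.0]]
wrist_force: [1.4, -0.3, 0.1]
finger_gap: 59.9
grip_force: 0.0
```

Call:
send_rows --rows '[{"translation": [0,0.03,0],"delta_rot": [0,0,0]},{"translation": [0.002,0.036,0],"delta_rot": [0,0,0]},{"translation": [0.002,0.036,0],"delta_rot": [0,0,0]},{"translation": [0.002,0.036,0],"delta_rot": [0,0,0]},{"translation": [0.002,0.036,0],"delta_rot": [0,0,0]},{"translation": [0.002,0.036,0],"delta_rot": [0,0,0]},{"translation": [0,0,0],"delta_rot": [0,0,0]},{"translation": [0,0,0],"delta_rot": [0,0,0]},{"translation": [0,0,0],"delta_rot": [0,0,0]},{"translation": [0,0,0],"delta_rot": [0,0,0]}]'

```text
t: 41.13
position: [404.1, -41.1, 234.2]
tcp_rot: [[0.999, -0.032, -0.0], [-0.032, -0.999, 0.0], [-0.0, -0.0, -1.0]]
wrist_force: [-0.0, 0.4, 0.1]
finger_gap: 59.8
grip_force: 0.0
```

```bash
python3 - <<'E'
from h import *
a=load('top0')['img'].astype(int);s=get_state();print(s['t'],s['position'])
for f in ('t12','t13'):
    e=grab('top',f+'.png');b=e['img'].astype(int)
    m=(np.abs(a-b).sum(2)>45).astype(np.uint8)
    k,l,st,ce=cv2.connectedComponentsWithStats(m[200:265,190:245].copy())
    for i in range(1,k):
        if st[i,4]>12: p=ce[i]+[190,200];print('bowl diff',st[i],onz(e,*p,32).round(0))
balls(e)
E
```

```text
41.1333 [404.14736704 -41.08573009 234.22370201]
bowl diff [ 20  14  15  17 186] [461. 167.  32.]
bowl diff [ 19  32  15  16 188] [400. 169.  32.]
bowl diff [ 20  14  15  17 188] [460. 168.  32.]
bowl diff [ 19  32  16  16 188] [400. 169.  32.]
px 472 382 r 38.5 area 417.5 [ -68. -720.   25.]
px 34 303 r 34.9 area 163.0 [171. 790.  25.]
px 93 286 r 33.8 area 158.5 [235. 592.  25.]
px 362 243 r 10.5 area 249.0 [ 396. -348.   25.]
px 363 221 r 10.4 area 242.0 [ 473. -352.   25.]
px 217 231 r 23.5 area 1642.5 [431. 168.  25.]
px 162 217 r 10.0 area 222.0 [477. 363.  25.]
px 361 197 r 11.6 area 238.0 [ 560. -347.   25.]
px 73 175 r 19.7 area 1093.5 [620. 685.  25.]
px 379 152 r 19.7 area 941.5 [ 726. -415.   25.]
px 468 40 r 58.5 area 4922.5 [1161. -756.   25.]
px 366 38 r 69.2 area 6575.5 [1157. -370.   25.]
px 88 20 r 59.9 area 714.5 [1205.  666.   25.]
px 62 6 r 61.8 area 925.0 [1258.  770.   25.]
```

Both balls rest in the bowl, about 31 mm from its axis. The bells and the pot are where I set them down, no loose ball remains on the bench, and the robot is clear. Handing in.

```bash
python3 -c "
from workcell import ticket
print(ticket.sign_off())"
```

```text
the job is handed in; nothing more can be done
None
```

I handed the job in at about 41 s, with three bells upright in the crate, the one hanging pot upright in the tote and both balls at rest in the bowl. The stack of flowerpots, tape dispenser and brush were never touched. The last check was by measurement only, and sign-off returned no verdict.

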